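Slide a flat battery module into its charging bay and hang the keeper

TASK

Stand the glue stick, which is blocking the charging bay's entry, upright somewhere out of the way on the bench. Slide the flat battery module, contact end first, through the bay's slot until it is fully home against the back stop, then hang the loose keeper by its hook over the bay's cross bar, its plate hanging down in front of the slot so that the module cannot slide out again. Do not knock over the glue stick or shove the other things about.

Things in the scene. Friction and masses are not known exactly. Their poses are not given: they have to be found in the camera images.
- bay: Charging bay, low grey sheet-steel housing fixed to the bench, slot facing the robot. Origin: middle of the slot mouth at bench level; x runs level into the bay, y left along the mouth, z up. No floor: the module slides on the bench. Housing x 0 to 105, 103 wide, 34 high (mm); 3 mm high foot flanges reach y +-67. Slot 95 wide, 23 high; back stop at x 101.
- bay_entry (a point): Point on the bench 28 mm in front of the mouth (bay frame -28, 0, 0), between the tips of two flared lead-in cheeks, 26 mm high, 4 mm thick, which narrow the entry from about 126 mm here to 95 mm at the mouth (outer tips x -30, y +-67). Behind the mouth a light dust flap, hinged at x 6, z 25, gives way inwards with less than 1 N.
- bay_bar (a point): Middle of the cross bar: bright round steel bar, 8 mm diameter, along the bay's y, over the front edge of the roof; centre at (8, 0, 48) mm in the bay's frame, so its top is 52 mm over the bench. 84 mm free between two brackets (x 0 to 16, up to z 57). Axes as the bay's.
- module: Flat black battery module, aluminium rear end, four brass contacts in the front end: 104 long (x), 90 wide (y), 18 thick (mm), 0.27 to 0.5 kg, too wide to grip from above. Origin: centre of underside; +x is the contact end, roughly towards the bay at the start. Fully home its centre is at x 49 mm in the bay's frame and its rear end stands 3 mm out of the mouth.
- module_contacts (a point): Middle of the module's front end with the brass contacts, at (52, 0, 9) mm in the module's frame; fully home it touches the back stop, x 101 mm in the bay's frame.
- keeper: Keeper of bent dark steel, 0.16 kg, stands upright on its foot at the start. Origin: bottom middle of its upright plate (4 thick, 56 wide, 51 high, mm); z up; +x is the hook side, to point into the bay; -x the foot side: flange x -38 to -2, 56 wide, 6 thick. Hung, the foot is 5 mm over the bench; with this origin at x about -10 mm in the bay's frame it clears a home module.
- keeper_hook (a point): Middle of the underside of the hook, (15, 0, 47) mm in the keeper's frame. The hook is a top strip x -2 to 32, 34 wide, z 47 to 51, with a rear leg x 28 to 32 down to z 34: the gap for the bar is 26 mm (x 2 to 28). When hung this underside rests on the bar's top.
- keeper_lug (a point): Black grip lug of the keeper, to pinch from above: upright block 10 thick (x), 30 wide (y), z 51 to 81 mm in the keeper's frame, straight above the plate; this point is at z 68 in its middle. The hook's top strip (top at z 51) lies right behind it, so fingertips must stay above z 51.
- glue_tube: Glue stick standing upright in the bay's entry, between the lead-in cheeks and in the module's way; 29 mm in diameter, 129 mm tall, 0.09 kg; origin at the middle of its base, z up. Grip it near the top: the cap (z 93 to 129, fixed on) takes a grip 28 mm wide across its y axis, which starts roughly along the bay's y.
- small_case: Small dark instrument case lying flat, 60 x 85 x 26 mm, orange patch on top. Bystander, not the module.
- side_cutters: Small side cutters lying flat, 103 x 34 x 12 mm. Bystander.
- bench_meter: Yellow-edged multimeter lying face up, 162 x 86 x 51 mm. Bystander.
- mug_1: Cream mug, 78 mm across, 100 mm high, handle on one side. Bystander.
- mini_servo: Small grey servo with a black knob, 20 x 46 x 35 mm, to the right of the bay's entry. Bystander.

How it is judged:
By the outcome, as a careful person would: the job done as asked, in the order asked, and still so for the second after the job is handed in, with the robot touching nothing.
It also fails if it takes over 72 s, if anything falls off the work surface, if the arm or the gripper's body presses on something with over 40 N, if the wrist force passes 120 N, or if a joint passes its speed limit or range.

ROBOT

A 7-joint arm with a two-finger parallel gripper is mounted at the origin on a cart in front of the work surface, level with it; the furniture and walls round the work are solid. World frame = base frame: x ahead of the robot, y to its left, z up, the work surface at z = 0. Lengths are in mm, angles in rad, forces in N, time in s.
With the tool pointing down it reaches from about 400 to 900 mm from the base axis. Payload 5.6 kg.
Tool frame: the origin (TCP) lies at the very end of the fingers, on their centre line; the grasp point (between the pads) lies 19 mm behind it; z points along the fingers, y is the line along which they close (so a half turn about z gives the same grasp; the last joint's range is limited). The gripper opens to 92 mm and grips with 3 to 60 N. Pads are 20 mm wide; open, the fingers measure 128 mm over their backs; the gripper's body (75 mm by 189 mm) begins 69 mm behind the grasp point.
Start: joints at [1.277, 0.468, -0.012, 1.603, 0.006, 1.071, -0.056], TCP at [161.274, -629.682, 214.592] pointing down, gripper open.
Joint ranges: [-2.53, 2.53], [-0.31, 2.02], [-1.57, 1.55], [0.28, 2.44], [-1.29, 4.43], [0.15, 1.84], [-2.92, 2.92]. Speed limits (rad/s): [2.57, 2.57, 3.14, 3.14, 3.14, 3.14, 3.14].

INTERFACE

Orientations are given as [roll, pitch, yaw] about the fixed x, y, z axes, in that order (R = Rz(yaw) Ry(pitch) Rx(roll)).
In Python, from workcell import env, optics gives the robot as it stands.
- The arm moves only by the shell command python3 -m creep 'ROWS' [OPENING]. ROWS is JSON, a list of rows, each an object with "xyz": the shift along the tool's x, y, z each as a share of 100 cm, from -1 to 1, a list of three; "angular": the turn, a rotation vector about the tool's x, y, z each as a share of 45 degrees, from -1 to 1, a list of three. A call has 1 to 5 rows; each row shifts and turns the commanded pose from where the row before left it, along the tool's axes as they then stand; what a row does not reach is not made up. A row lasts 1/12 s, in which the tool goes at most 41.7 mm and 7.16 degrees, less where a joint would pass 70% of its speed; a pose out of reach is approached as far as the arm can. A call with a number of a shift or a turn outside -1 to 1 is refused whole. A call with a gripper value outside its range is refused whole. OPENING is the closure, from -1 (fully open) to 1 (shut), set as the call begins (- or left out, the last holds). The fingers move at their own pace and stop on an object; the grip force is fixed at half the most. Time passes only in rows, so rows that do not move let the fingers close. It gives the time, the measured TCP pose, the force, the opening and the grip force at its end, in the units of the state.
- env.sense(): the state, without advancing time (a new reading comes with each control period).
- optics.camera(name): name is "side" or "top" or "wrist"; returns a dict with "pixels" (480x640x3 uint8, blue, green, red), "range_z" (480x640 float32, mm along the optical axis (not along the pixel's ray), 0 where there is no reading), "fov_y" (degrees; the focal length in pixels is half the picture's height over the tangent of half this angle, whatever the lens; pixels are square), "cx", "cy" (the principal point, pixels), "origin" and "attitude" of the camera in the world; the wrist camera has in their place "T_tool_cam" (4x4, takes a point from camera to tool coordinates, whose origin is the TCP and whose axes are the flange's). Camera axes: x right, y down, z forward; pixel columns grow to the right and rows downward; lengths in mm; the calibration is good to about 2 mm. The wrist camera is an equidistant fisheye: a pixel r from the principal point sees the ray r / f radians off the axis. A picture is of the moment at which its call begins: read the wrist's pose just before it.
- env.finish_job(): hands the job in; it is judged then, once.
The state is a dict: "time_s": time; "joint_pos": joint angles; "qvel": joint speeds; "joint_efforts": joint torques, N m; "ee_pos": TCP position; "tool_rot": TCP orientation; "contact_force": force on the tool from outside, world axes, zero at the start; "torque": the same for the moment, N m; "finger_gap": opening from 0.0 (shut) to 1.0 (fully open); "finger_force": force on a finger pad.
Only numpy, scipy, OpenCV 4.12 (cv2) and the standard library are available. Lean on these libraries where they do the work, as an engineer would, in place of code of your own. Each camera call takes 0.05 s, during which the arm holds its last target. There are 200 camera calls.

## Working session

There is one attempt and no reset: what is moved stays moved. The work goes in short steps, Python scripts to look and compute and a shell command to move; the robot and the scene stay as the last step left them, time stands still between calls to the robot, and variables do not carry over. Pictures are saved under pics/ and viewed, at most 14 in all, crops included, and the job is handed in when it is done.

```bash
ls; mkdir -p pics; cat > h.py <<'E'
import numpy as np,cv2
from workcell import env,optics
from scipy.spatial.transform import Rotation as R
def cam(n):
    s=env.sense(); d=optics.camera(n); d['s']=s; d['f']=240/np.tan(np.radians(d['fov_y']/2)); return d
def pts(d):
    v,u=np.mgrid[0:480,0:640]; z=d['range_z']
    p=np.dstack([(u-d['cx'])/d['f']*z,(v-d['cy'])/d['f']*z,z])
    return p@rot(d['attitude']).T+np.array(d['origin'])
def rot(a):
    a=np.array(a,float)
    return a if a.shape==(3,3) else R.from_euler('xyz',a).as_matrix()
E
python3 - <<'E'
from h import *
s=env.sense(); print(s)
for n in ('top','side'):
    d=cam(n); cv2.imwrite(f'pics/{n}0.png',d['pixels']); print(n,d['fov_y'],d['cx'],d['cy'],d['origin'],d['attitude'],d['f'])
    np.savez(f'{n}0.npz',P=pts(d),I=d['pixels'])
E
```

```text
pics
{'time_s': 0.0, 'joint_pos': array([ 1.27698731,  0.46837199, -0.01154289,  1.60357881,  0.00600962,
        1.07140334, -0.05627457]), 'qvel': array([-1.60775470e-03,  9.19070628e-05,  8.74958650e-04, -1.23294158e-03,
        1.15840395e-03, -1.54452154e-03,  4.83388231e-05]), 'joint_efforts': array([-6.29032147e-04, -5.20577502e+01, -1.26089808e-02, -2.43753862e+01,
       -5.66717761e-02,  1.70144968e-02,  1.32161331e-04]), 'ee_pos': array([ 161.0768352 , -629.14651873,  213.66224412]), 'tool_rot': array([-3.13987154e+00,  1.56986964e-04,  2.50721485e-01]), 'contact_force': array([0.41174813, 0.8481183 , 0.78430925]), 'torque': array([0.03064938, 0.02338838, 0.04498138]), 'finger_force': 0.0, 'finger_gap': 1.001445038155196}
top 53.77739695014513 319.4650454431369 238.22381818219984 [ 432.63091659  -91.33534399 1308.86991644] [-3.08476816 -0.0151219  -1.57986566] 473.29719991149904
side 50.06235447539302 321.54036067415433 240.60124249530233 [-2.94977028e-02  6.24433557e+02  6.70837896e+02] [-2.16624748  0.01262132 -2.57765837] 513.9513239709086
```

View pics/top0.png

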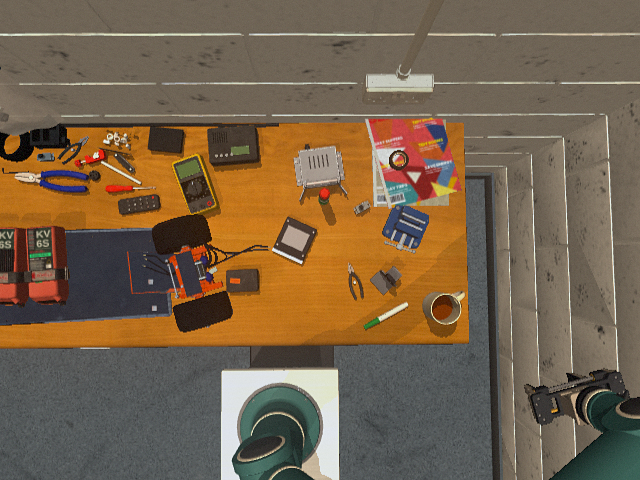

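View pics/side0.png

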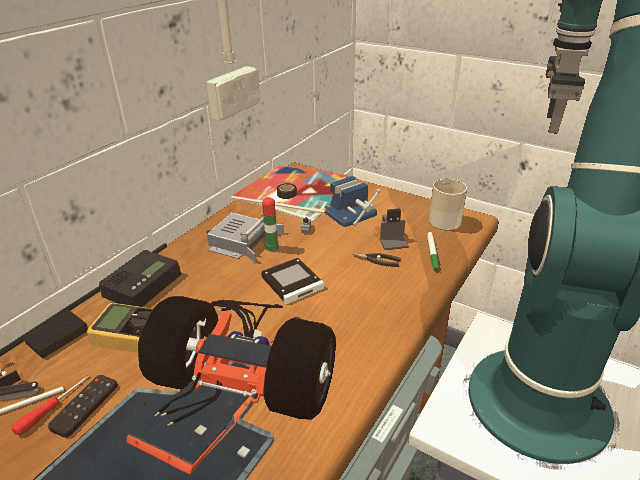

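The top view shows the bay at (320,168), glue stick at (324,195), module at (296,240), keeper at (386,280), servo at (362,208), mug at (443,308) and cutters at (355,282). Next I'll measure them with the depth data.

```bash
cat > m.py <<'E'
from h import *
D=np.load('top0.npz');P=D['P'];I=D['I'];S=np.load('side0.npz');Q=S['P']
v,u=np.mgrid[0:480,0:640]
def box(u0,u1,v0,v1): return (u>=u0)&(u<u1)&(v>=v0)&(v<v1)
def rect(n,m,P=P):
    p=P[m][:,:2].astype(np.float32); c,s,a=cv2.minAreaRect(p); b=cv2.boxPoints((c,s,a))
    print(n,m.sum(),np.round(c,1),np.round(s,1),round(a,1),'zmed',round(float(np.median(P[m][:,2])),1)); print(np.round(b).tolist())
z=P[...,2]
print('bench z',[round(float(np.median(z[b])),1) for b in (box(330,345,230,260),box(270,285,180,200),box(400,420,270,290))])
print('side bench',Q[255:262,330:345,2].mean(), Q[330:335,345:350].mean((0,1)))
rect('module',box(268,322,212,268)&(z>12)&(z<26))
rect('bayroof',box(285,350,140,190)&(z>29)&(z<41))
rect('bayall',box(285,350,140,215)&(z>10)&(z<65))
rect('bar',box(285,350,140,190)&(z>45)&(z<65))
rect('glue top',box(310,345,170,215)&(z>115))
rect('keeper hi',box(365,405,260,300)&(z>60))
rect('keeper hook',box(365,405,260,300)&(z>40)&(z<58))
rect('keeper foot',box(365,405,260,300)&(z>3)&(z<12))
rect('servo',box(350,375,198,218)&(z>8))
rect('cutter',box(340,370,258,305)&(z>5))
rect('mug',box(415,470,285,330)&(z>50))
for t,b in(('pen',box(360,412,298,332)),): rect(t,b&(z>4)&(P[...,0]>150))
big=cv2.resize(I[130:310,270:470],None,fx=4,fy=3.3,interpolation=cv2.INTER_CUBIC) if 0 else cv2.resize(I[135:305,270:470],None,fx=3.5,fy=3.5,interpolation=cv2.INTER_CUBIC)
cv2.imwrite('pics/crop1.png',big)
E
python3 m.py
```

```text
bench z [1.2, 0.9, 1.3]
side bench 0.999523357336128 [335.64361512  21.84493112   0.55796344]
module 1243 [502.  -42.3] [ 90.2 104.1] 64.9 zmed 19.3
[[436.0, -61.0], [530.0, -105.0], [568.0, -23.0], [474.0, 21.0]]
bayroof 1302 [ 698.3 -113.4] [122.6 106. ] 7.6 zmed 35.1
[[630.0, -69.0], [645.0, -174.0], [766.0, -158.0], [752.0, -53.0]]
bayall 1582 [ 675.9 -108.2] [188.9 131.6] 13.7 zmed 35.2
[[569.0, -67.0], [600.0, -195.0], [783.0, -150.0], [752.0, -22.0]]
bar 126 [ 654.4 -117. ] [15.9 97.2] 6.8 zmed 52.8
[[641.0, -70.0], [652.0, -166.0], [668.0, -164.0], [657.0, -68.0]]
glue top 102 [ 529.  -113.9] [ 25.7 196.2] 84.3 zmed 128.1
[[430.0, -117.0], [625.0, -136.0], [628.0, -111.0], [433.0, -91.0]]
keeper hi 58 [ 418.1 -200. ] [218.3  21.7] 76.7 zmed 81.6
[[382.0, -304.0], [404.0, -309.0], [454.0, -96.0], [433.0, -91.0]]
keeper hook 138 [ 405.  -303.7] [54.5 36.8] 43.4 zmed 51.9
[[373.0, -309.0], [398.0, -336.0], [437.0, -298.0], [412.0, -272.0]]
keeper foot 500 [ 391.7 -289.9] [107.9 107.4] 89.0 zmed 5.5
[[337.0, -343.0], [445.0, -345.0], [446.0, -237.0], [339.0, -235.0]]
servo 130 [ 521.3 -179.3] [ 46.4 249.3] 49.1 zmed 20.6
[[412.0, -115.0], [600.0, -279.0], [631.0, -243.0], [442.0, -80.0]]
cutter 282 [ 385.5 -171.1] [124.  151.9] 4.3 zmed 9.0
[[318.0, -100.0], [329.0, -251.0], [453.0, -242.0], [442.0, -91.0]]
mug 511 [ 351.9 -281.6] [403.2  91.2] 79.8 zmed 87.0
[[271.0, -472.0], [361.0, -488.0], [433.0, -91.0], [343.0, -75.0]]
pen 477 [ 323.1 -218. ] [310.5 125.1] 71.1 zmed 11.7
[[214.0, -345.0], [332.0, -385.0], [433.0, -91.0], [314.0, -51.0]]
```

View pics/crop1.png

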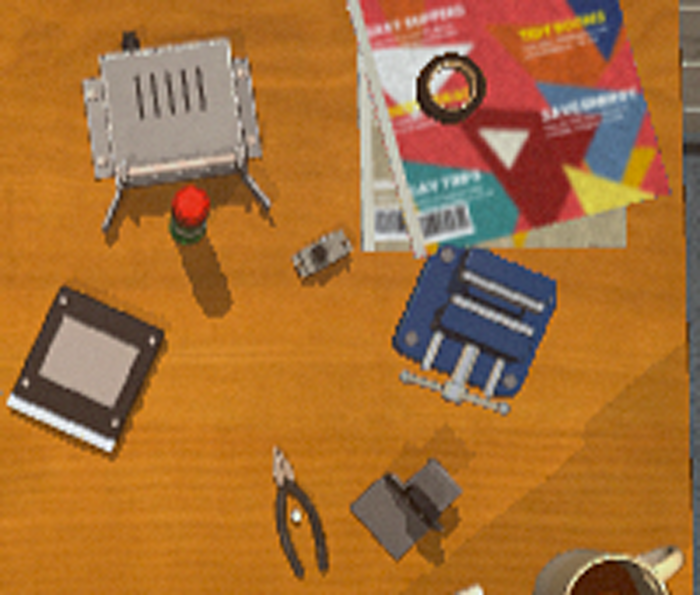

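The crop shows the module with its aluminium rear at the lower left, the keeper with its foot at the lower left and hook at the upper right, and the glue stick between the cheeks. I'll refine the masks and write a helper that works out the move to each goal.

```bash
sed -i 's/^z=P\[...,2\]$/z=P[...,2].copy(); z[z>1000]=-99/' m.py; sed -i "s/^rect('bayroof.*/rect('bayroof',box(285,350,140,178)\&(z>31)\&(z<39))/" m.py
cat >> m.py <<'E'
m=box(365,405,260,300)
def pca(n,k):
    p=P[k][:,:2]; c=p.mean(0); w,V=np.linalg.eigh(np.cov((p-c).T)); print(n,len(p),c.round(1),np.degrees(np.arctan2(V[1,1],V[0,1])).round(1))
pca('lug',m&(z>70));pca('bar',box(285,350,140,190)&(z>49)&(z<56));pca('gluetop',box(310,345,170,215)&(z>120))
E
cat > g.py <<'E'
# usage: g.py x y z yawdeg  -> shift in tool axes /1000, turn
import sys; from h import *
x,y,zz,yaw=map(float,sys.argv[1:]); s=env.sense(); T=R.from_euler('xyz',s['tool_rot'])
print('t %.2f'%s['time_s'],s['ee_pos'].round(1),np.degrees(s['tool_rot']).round(1))
G=R.from_euler('xyz',[np.pi,0,np.radians(yaw)])
print('shift first (tool axes, share):',(T.inv().apply(np.array([x,y,zz])-s['ee_pos'])/1000).round(4),' after turn:',(G.inv().apply(np.array([x,y,zz])-s['ee_pos'])/1000).round(4))
print('turn share:',(np.degrees((T.inv()*G).as_rotvec())/45).round(3))
E
python3 m.py; python3 g.py 618 -121 220 7
```

```text
bench z [1.1, 0.9, 1.2]
side bench 0.999523357336128 [335.64361512  21.84493112   0.55796344]
module 1243 [502.  -42.3] [ 90.2 104.1] 64.9 zmed 19.3
[[436.0, -61.0], [530.0, -105.0], [568.0, -23.0], [474.0, 21.0]]
bayroof 977 [ 708.4 -110.5] [ 87.9 102.8] 7.3 zmed 35.1
[[658.0, -65.0], [671.0, -167.0], [759.0, -156.0], [745.0, -54.0]]
bayall 1582 [ 675.9 -108.2] [188.9 131.6] 13.7 zmed 35.2
[[569.0, -67.0], [600.0, -195.0], [783.0, -150.0], [752.0, -22.0]]
bar 126 [ 654.4 -117. ] [15.9 97.2] 6.8 zmed 52.8
[[641.0, -70.0], [652.0, -166.0], [668.0, -164.0], [657.0, -68.0]]
glue top 96 [ 613.3 -122.3] [25.3 26.6] 89.0 zmed 127.8
[[600.0, -135.0], [626.0, -135.0], [627.0, -110.0], [600.0, -109.0]]
keeper hi 54 [ 396.1 -293.7] [29.1 10.4] 39.7 zmed 81.4
[[382.0, -299.0], [388.0, -307.0], [411.0, -288.0], [404.0, -280.0]]
keeper hook 138 [ 405.  -303.7] [54.5 36.8] 43.4 zmed 51.9
[[373.0, -309.0], [398.0, -336.0], [437.0, -298.0], [412.0, -272.0]]
keeper foot 500 [ 391.7 -289.9] [107.9 107.4] 89.0 zmed 5.5
[[337.0, -343.0], [445.0, -345.0], [446.0, -237.0], [339.0, -235.0]]
servo 129 [ 593.8 -234.1] [57.7 46. ] 85.8 zmed 20.5
[[569.0, -261.0], [615.0, -265.0], [619.0, -207.0], [573.0, -204.0]]
cutter 277 [ 388.3 -205.6] [ 77.1 126.3] 89.1 zmed 8.9
[[325.0, -243.0], [451.0, -245.0], [452.0, -168.0], [326.0, -166.0]]
mug 499 [ 319.6 -439.6] [77.9 99.3] 4.0 zmed 86.5
[[277.0, -393.0], [284.0, -492.0], [362.0, -486.0], [355.0, -387.0]]
pen 465 [ 296.  -290.9] [140.5  90.1] 89.4 zmed 11.2
[[250.0, -361.0], [340.0, -362.0], [342.0, -221.0], [252.0, -220.0]]
lug 47 [ 395.8 -293.5] -139.1
bar 89 [ 654.3 -115.8] 98.3
gluetop 94 [ 613.1 -122.6] 53.9
t 0.10 [ 161.1 -629.2  213.8] [-179.9    0.    14.4]
shift first (tool axes, share): [ 0.5687 -0.3789 -0.0057]  after turn: [ 0.5154 -0.4487 -0.0062]
turn share: [-0.002  0.     0.164]
```

```bash
python3 -m creep '[{"xyz":[0.033,-0.022,0],"angular":[0,0,0]},{"xyz":[0.033,-0.022,0],"angular":[0,0,0]},{"xyz":[0.033,-0.022,0],"angular":[0,0,0]},{"xyz":[0.033,-0.022,0],"angular":[0,0,0]},{"xyz":[0.033,-0.022,0],"angular":[0,0,0]}]' -1
python3 -m creep '[{"xyz":[0.033,-0.022,0],"angular":[0,0,0]},{"xyz":[0.033,-0.022,0],"angular":[0,0,0]},{"xyz":[0.033,-0.022,0],"angular":[0,0,0]},{"xyz":[0.033,-0.022,0],"angular":[0,0,0]},{"xyz":[0.033,-0.022,0],"angular":[0,0,0]}]'
python3 -m creep '[{"xyz":[0.033,-0.022,0],"angular":[0,0,0]},{"xyz":[0.033,-0.022,0],"angular":[0,0,0]},{"xyz":[0.033,-0.022,0],"angular":[0,0,0]},{"xyz":[0.033,-0.022,0],"angular":[0,0,0]},{"xyz":[0.033,-0.022,0],"angular":[0,0,0]}]'
python3 -m creep '[{"xyz":[0.033,-0.022,0],"angular":[0,0,0]},{"xyz":[0.033,-0.022,0],"angular":[0,0,0]},{"xyz":[0,0,0],"angular":[0,0,0.15]},{"xyz":[0,0,0],"angular":[0,0,0]},{"xyz":[0,0,0],"angular":[0,0,0]}]'
python3 g.py 613 -122.5 99 7.2
python3 - <<'E'
from h import *
d=cam('wrist'); cv2.imwrite('pics/w1.png',d['pixels']); print(d['fov_y'],d['f'],d['cx'],d['cy'],d['T_tool_cam'])
E
```

```text
time_s: 0.52
ee_pos: [294.6, -480.4, 214.2]
tool_rot: [-3.141, 0.0, 0.25]
contact_force: [0.2, -1.1, 0.6]
finger_gap: 0.999
finger_force: 0.0
time_s: 0.93
ee_pos: [427.1, -332.9, 214.4]
tool_rot: [-3.141, 0.0, 0.251]
contact_force: [0.5, -0.8, 0.1]
finger_gap: 0.999
finger_force: 0.0
time_s: 1.35
ee_pos: [559.7, -185.6, 214.3]
tool_rot: [-3.141, 0.001, 0.251]
contact_force: [0.1, -0.1, -0.9]
finger_gap: 1.002
finger_force: 0.0
time_s: 1.77
ee_pos: [611.5, -128.4, 213.9]
tool_rot: [3.141, 0.002, 0.136]
contact_force: [-0.3, -1.0, -1.0]
finger_gap: 1.0
finger_force: 0.0
t 1.77 [ 611.5 -128.4  213.9] [1.8e+02 1.0e-01 7.8e+00]
shift first (tool axes, share): [ 0.0025 -0.0056  0.1148]  after turn: [ 0.0023 -0.0056  0.1149]
turn share: [0.001 0.002 0.013]
65.70646984690485 371.64829954431775 319.87664566028707 231.0505148150662 [[-9.17509581e-05 -9.63435415e-01 -2.67940650e-01  7.60960901e+01]
 [ 9.99999984e-01 -1.29085797e-04  1.21724239e-04  9.81514046e-02]
 [-1.51860775e-04 -2.67940634e-01  9.63435412e-01 -1.70219629e+02]
 [ 0.00000000e+00  0.00000000e+00  0.00000000e+00  1.00000000e+00]]
```

View pics/w1.png

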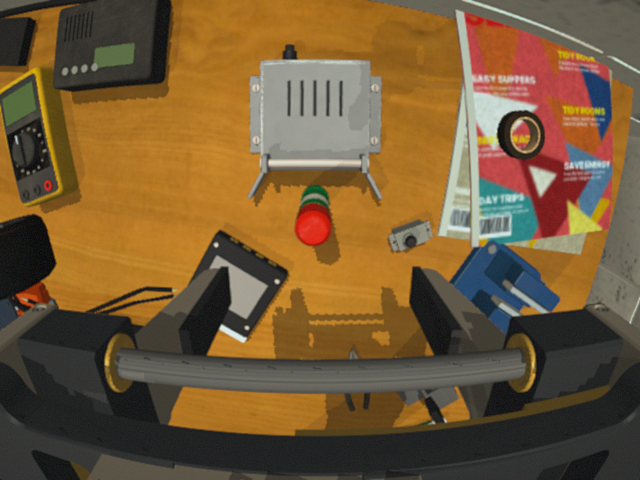

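The wrist view shows the red cap at (314,226), the bay roof at (315,112), the lead-in tips at (252,198) and (378,198), and the module at (240,285) partly hidden by a finger. I'll take wrist points next.

```bash
cat >> h.py <<'E'
def wpts(d):
    v,u=np.mgrid[0:480,0:640]; z=d['range_z'].astype(float); a=u-d['cx']; b=v-d['cy']; r=np.hypot(a,b)+1e-9; th=r/d['f']
    k=np.tan(th)/r*z; p=np.dstack([a*k,b*k,z]); T=np.array(d['T_tool_cam']); p=p@T[:3,:3].T+T[:3,3]
    p=p@rot(d['s']['tool_rot']).T+d['s']['ee_pos']; p[z<=0]=-999; return p
def rc(n,p):
    p=p[:,:2].astype(np.float32); c,s,a=cv2.minAreaRect(p); print(n,len(p),np.round(c,1),np.round(s,1),round(a,1),np.round(cv2.boxPoints((c,s,a))).tolist())
def sel(P,x0,x1,y0,y1,z0,z1): return P[(P[...,0]>x0)&(P[...,0]<x1)&(P[...,1]>y0)&(P[...,1]<y1)&(P[...,2]>z0)&(P[...,2]<z1)]
E
python3 - <<'E'
from h import *
d=cam('wrist');P=wpts(d)
print('bench',np.median(sel(P,580,640,-20,20,-20,20)[:,2]))
rc('glue',sel(P,570,660,-170,-80,120,140)); rc('roof',sel(P,664,800,-220,0,31,39)); rc('bar',sel(P,600,700,-190,-40,50,62))
p=sel(P,600,700,-165,-70,50,54.5); w,V=np.linalg.eigh(np.cov(p[:,:2].T)); print(p.mean(0),np.degrees(np.arctan2(V[1,1],V[0,1])))
rc('cheeks',sel(P,590,650,-210,-30,20,29)); rc('module',sel(P,430,600,-115,40,14,23))
E
```

```text
bench 0.046880829743983554
glue 1053 [ 616.1 -122.7] [26.4 27.1] 20.0 [[599.0, -114.0], [608.0, -140.0], [633.0, -131.0], [624.0, -105.0]]
roof 10257 [ 706.3 -110.6] [ 94.6 104. ] 7.2 [[653.0, -65.0], [666.0, -168.0], [760.0, -156.0], [747.0, -53.0]]
bar 1031 [ 642.6 -119.2] [45.3 98.1] 7.4 [[614.0, -73.0], [626.0, -171.0], [671.0, -165.0], [659.0, -68.0]]
[ 656.63831896 -118.20329704   51.59109423] 97.94089142799317
cheeks 276 [ 628.1 -135.4] [155.2  51.9] 83.1 [[593.0, -209.0], [645.0, -216.0], [663.0, -61.0], [612.0, -55.0]]
module 4450 [504.3 -42.7] [ 91. 105.] 65.4 [[438.0, -62.0], [533.0, -106.0], [571.0, -23.0], [476.0, 21.0]]
```

```bash
python3 -m creep '[{"xyz":[0.005,-0.005,0.02],"angular":[0,0,0]},{"xyz":[0,0,0.035],"angular":[0,0,0]},{"xyz":[0,0,0.035],"angular":[0,0,0]},{"xyz":[0,0,0.025],"angular":[0,0,0]},{"xyz":[0,0,0],"angular":[0,0,0]}]'
python3 -m creep '[{"xyz":[0,0,0],"angular":[0,0,0]},{"xyz":[0,0,0],"angular":[0,0,0]},{"xyz":[0,0,0],"angular":[0,0,0]},{"xyz":[0,0,0],"angular":[0,0,0]},{"xyz":[0,0,0],"angular":[0,0,0]}]' 0.6
python3 -m creep '[{"xyz":[0,0,0],"angular":[0,0,0]},{"xyz":[0,0,0],"angular":[0,0,0]},{"xyz":[0,0,0],"angular":[0,0,0]},{"xyz":[0,0,0],"angular":[0,0,0]},{"xyz":[0,0,0],"angular":[0,0,0]}]'
python3 g.py 616 -122.7 99 7.3
```

```text
time_s: 2.28
ee_pos: [611.4, -123.9, 94.2]
tool_rot: [-3.139, 0.01, 0.132]
contact_force: [-1.8, -0.5, -1.6]
finger_gap: 1.004
finger_force: 0.0
time_s: 2.7
ee_pos: [617.2, -122.8, 101.3]
tool_rot: [3.141, -0.003, 0.133]
contact_force: [-0.8, 0.3, 0.2]
finger_gap: 0.661
finger_force: 0.0
time_s: 3.12
ee_pos: [616.3, -122.5, 99.6]
tool_rot: [3.142, -0.0, 0.133]
contact_force: [0.3, -1.0, 1.5]
finger_gap: 0.342
finger_force: 27.8
t 3.12 [ 616.3 -122.5   99.6] [180.   -0.    7.6]
shift first (tool axes, share): [-0.0003  0.0001  0.0006]  after turn: [-0.0003  0.0001  0.0006]
turn share: [ 0.    -0.     0.007]
```

```bash
python3 -m creep '[{"xyz":[0,0,-0.015],"angular":[0,0,0]},{"xyz":[0,0,-0.025],"angular":[0,0,0]},{"xyz":[0,0,-0.01],"angular":[0,0,0]},{"xyz":[0.002,-0.015,0],"angular":[0,0,0]},{"xyz":[0.003,-0.03,0],"angular":[0,0,0]}]'
python3 -m creep '[{"xyz":[0.004,-0.036,0],"angular":[0,0,0]},{"xyz":[0.004,-0.036,0],"angular":[0,0,0]},{"xyz":[0.003,-0.03,0],"angular":[0,0,0]},{"xyz":[0.002,-0.025,0],"angular":[0,0,0]},{"xyz":[0,-0.01,0],"angular":[0,0,0]}]'
python3 -m creep '[{"xyz":[0,0,0],"angular":[0,0,0]},{"xyz":[0,0,0.015],"angular":[0,0,0]},{"xyz":[0,0,0.015],"angular":[0,0,0]},{"xyz":[0,0,0.008],"angular":[0,0,0]},{"xyz":[0,0,0],"angular":[0,0,0]}]'
python3 -m creep '[{"xyz":[0,0,0.004],"angular":[0,0,0]},{"xyz":[0,0,0.004],"angular":[0,0,0]},{"xyz":[0,0,0.002],"angular":[0,0,0]},{"xyz":[0,0,0],"angular":[0,0,0]},{"xyz":[0,0,0],"angular":[0,0,0]}]'
```

```text
time_s: 3.53
ee_pos: [615.8, -82.1, 150.3]
tool_rot: [3.138, -0.002, 0.126]
contact_force: [-0.3, 0.7, -0.6]
finger_gap: 0.346
finger_force: 27.8
time_s: 3.95
ee_pos: [609.3, 65.5, 149.5]
tool_rot: [-3.139, -0.0, 0.139]
contact_force: [-0.8, 0.0, -0.9]
finger_gap: 0.349
finger_force: 27.8
time_s: 4.37
ee_pos: [608.7, 57.5, 109.4]
tool_rot: [3.14, 0.004, 0.13]
contact_force: [-0.2, -0.5, -1.1]
finger_gap: 0.344
finger_force: 27.8
time_s: 4.78
ee_pos: [610.1, 60.2, 101.8]
tool_rot: [3.142, -0.0, 0.133]
contact_force: [-0.0, -0.8, -0.7]
finger_gap: 0.34
finger_force: 27.8
```

```bash
python3 -m creep '[{"xyz":[0,0,0.0015],"angular":[0,0,0]},{"xyz":[0,0,0.001],"angular":[0,0,0]},{"xyz":[0,0,0],"angular":[0,0,0]},{"xyz":[0,0,0],"angular":[0,0,0]}]'
python3 -m creep '[{"xyz":[0,0,0],"angular":[0,0,0]},{"xyz":[0,0,0],"angular":[0,0,0]},{"xyz":[0,0,0],"angular":[0,0,0]},{"xyz":[0,0,0],"angular":[0,0,0]}]' -0.4
python3 -m creep '[{"xyz":[0,0,0],"angular":[0,0,0]},{"xyz":[0,0,-0.015],"angular":[0,0,0]},{"xyz":[0,0,-0.03],"angular":[0,0,0]},{"xyz":[0,0,-0.04],"angular":[0,0,0]},{"xyz":[0,0,-0.03],"angular":[0,0,0]}]'
python3 g.py 540 20 60 66
```

```text
time_s: 5.12
ee_pos: [610.4, 60.3, 99.6]
tool_rot: [3.141, -0.001, 0.133]
contact_force: [-0.2, 0.1, 2.8]
finger_gap: 0.349
finger_force: 27.8
time_s: 5.45
ee_pos: [609.8, 60.2, 98.9]
tool_rot: [3.142, 0.0, 0.133]
contact_force: [-0.2, 0.1, 0.0]
finger_gap: 0.611
finger_force: 0.0
time_s: 5.87
ee_pos: [610.2, 60.4, 216.3]
tool_rot: [-3.141, -0.001, 0.133]
contact_force: [0.6, 0.7, 0.7]
finger_gap: 0.698
finger_force: 0.0
t 5.87 [610.2  60.4 216.3] [-1.8e+02 -1.0e-01  7.6e+00]
shift first (tool axes, share): [-0.0751  0.0307  0.1562]  after turn: [-0.0655 -0.0477  0.1563]
turn share: [ 0.000e+00 -1.000e-03 -1.297e+00]
```

```bash
python3 -m creep '[{"xyz":[0,0,0],"angular":[0,0,-0.14]},{"xyz":[0,0,0],"angular":[0,0,-0.14]},{"xyz":[0,0,0],"angular":[0,0,-0.14]},{"xyz":[0,0,0],"angular":[0,0,-0.14]},{"xyz":[0,0,0],"angular":[0,0,-0.14]}]' -0.1
python3 -m creep '[{"xyz":[0,0,0],"angular":[0,0,-0.14]},{"xyz":[0,0,0],"angular":[0,0,-0.14]},{"xyz":[0,0,0],"angular":[0,0,-0.14]},{"xyz":[0,0,0],"angular":[0,0,-0.16]},{"xyz":[0,0,0],"angular":[0,0,0]}]'
python3 g.py 543 8 6 65.4
python3 - <<'E'
from h import *
d=cam('wrist');P=wpts(d);cv2.imwrite('pics/w2.png',d['pixels'])
rc('module',sel(P,430,600,-115,40,14,23)); rc('glue',sel(P,570,660,20,100,120,140))
p=sel(P,440,600,10,90,3,60); print(len(p)); 
for x0 in range(440,600,20):
    q=p[(p[:,0]>=x0)&(p[:,0]<x0+20)]; print(x0,len(q),q[:,1].min().round() if len(q) else '', end='; ')
E
```

```text
time_s: 6.28
ee_pos: [609.9, 60.2, 214.1]
tool_rot: [3.141, 0.0, 0.688]
contact_force: [-0.4, -0.1, -0.8]
finger_gap: 0.548
finger_force: 0.0
time_s: 6.7
ee_pos: [609.8, 60.2, 213.9]
tool_rot: [-3.141, -0.0, 1.141]
contact_force: [0.4, -0.6, -0.1]
finger_gap: 0.548
finger_force: 0.0
t 6.70 [609.8  60.2 213.9] [-180.    -0.    65.4]
shift first (tool axes, share): [-0.0753 -0.0389  0.2079]  after turn: [-0.0752 -0.039   0.2079]
turn share: [-0.001 -0.    -0.001]
module 3605 [503.7 -42. ] [ 91.5 102.4] 65.2 [[438.0, -62.0], [531.0, -105.0], [569.0, -22.0], [476.0, 21.0]]
glue 1044 [610.1  60. ] [26.7 27. ] 55.4 [[591.0, 57.0], [614.0, 41.0], [629.0, 63.0], [607.0, 79.0]]
614
440 0 ; 460 323 15.0; 480 284 18.0; 500 0 ; 520 0 ; 540 1 34.0; 560 0 ; 580 6 65.0;
```

View pics/w2.png

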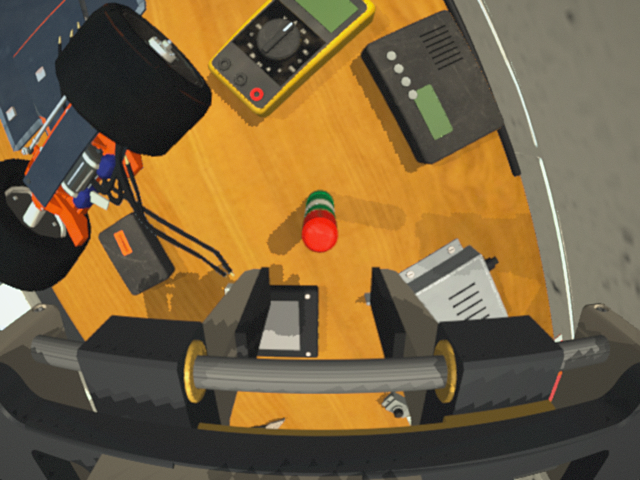

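The wrist view shows the glue stick upright at (320,235), and the car's lead tips at (230,272), close to the module's rear-left corner. I'll cast a ray to the tips.

```bash
python3 - <<'E'
from h import *
d=cam('wrist');P=wpts(d)
from numpy import *
for u,v in((230,272),(228,262),(222,270),(235,278),(200,245)):
    print((u,v),P[v,u].round(0))
    a=u-d['cx'];b=v-d['cy'];r=hypot(a,b);k=tan(r/d['f'])/r;T=array(d['T_tool_cam']);q=rot(d['s']['tool_rot'])@T[:3,:3]@array([a*k,b*k,1]);o=rot(d['s']['tool_rot'])@T[:3,3]+d['s']['ee_pos'];print((o+q*(5-o[2])/q[2]).round(0))
E
```

```text
(230, 272) [488.  33.   7.]
[487.  32.   5.]
(228, 262) [489.  43.   1.]
[490.  44.   5.]
(222, 270) [481.  39.  10.]
[479.  38.   5.]
(235, 278) [486.  22.  -1.]
[488.  23.   5.]
(200, 245) [480.  78.  27.]
[470.  74.   5.]
```

```bash
python3 -m creep '[{"xyz":[-0.025,-0.012,0],"angular":[0,0,0]},{"xyz":[-0.025,-0.012,0],"angular":[0,0,0]},{"xyz":[-0.025,-0.011,0.02],"angular":[0,0,0]},{"xyz":[0,0,0.04],"angular":[0,0,0]},{"xyz":[0,0,0.04],"angular":[0,0,0]}]'
python3 -m creep '[{"xyz":[0,0,0.04],"angular":[0,0,0]},{"xyz":[0,0,0.03],"angular":[0,0,0]},{"xyz":[0,0,0.018],"angular":[0,0,0]},{"xyz":[0,0,0],"angular":[0,0,0]},{"xyz":[0,0,0],"angular":[0,0,0]}]'
python3 -m creep '[{"xyz":[0,0,0.009],"angular":[0,0,0]},{"xyz":[0,0,0.006],"angular":[0,0,0]},{"xyz":[0,0,0.003],"angular":[0,0,0]},{"xyz":[0,0,0],"angular":[0,0,0]},{"xyz":[0,0,0],"angular":[0,0,0]}]'
python3 g.py 547 6 7 65.4
```

```text
time_s: 7.22
ee_pos: [547.4, 4.9, 114.9]
tool_rot: [3.136, -0.0, 1.131]
contact_force: [0.4, -0.8, 0.5]
finger_gap: 0.551
finger_force: 0.0
time_s: 7.63
ee_pos: [546.3, 7.1, 25.6]
tool_rot: [-3.14, 0.001, 1.136]
contact_force: [-0.4, 0.3, 0.3]
finger_gap: 0.555
finger_force: 0.0
time_s: 8.05
ee_pos: [546.9, 6.8, 8.4]
tool_rot: [3.141, -0.0, 1.137]
contact_force: [0.3, 0.4, -0.2]
finger_gap: 0.55
finger_force: 0.0
t 8.05 [546.9   6.8   8.4] [180.   -0.   65.2]
shift first (tool axes, share): [-0.0007  0.0004  0.0014]  after turn: [-0.0007  0.0004  0.0014]
turn share: [ 0.001 -0.    -0.005]
```

```bash
python3 -m creep '[{"xyz":[-0.003,0,0],"angular":[0,0,0]},{"xyz":[-0.003,0,0],"angular":[0,0,0]},{"xyz":[-0.002,0,0],"angular":[0,0,0]},{"xyz":[-0.002,0,0],"angular":[0,0,0]},{"xyz":[-0.0042,-0.0008,0],"angular":[0,0,-0.0356]}]'
python3 -m creep '[{"xyz":[-0.0042,-0.0008,0],"angular":[0,0,-0.0356]},{"xyz":[-0.0042,-0.0008,0],"angular":[0,0,-0.0356]},{"xyz":[-0.0042,-0.0008,0],"angular":[0,0,-0.0356]},{"xyz":[-0.0042,-0.0008,0],"angular":[0,0,-0.0356]},{"xyz":[-0.0042,-0.0008,0],"angular":[0,0,-0.0356]}]'
python3 -m creep '[{"xyz":[-0.0042,-0.0008,0],"angular":[0,0,-0.0356]},{"xyz":[-0.0042,-0.0008,0],"angular":[0,0,-0.0356]},{"xyz":[-0.0042,-0.0008,0],"angular":[0,0,-0.0356]},{"xyz":[-0.0042,-0.0008,0],"angular":[0,0,-0.0356]},{"xyz":[0,0,0],"angular":[0,0,0]}]'
python3 - <<'E'
from h import *
d=cam('wrist');P=wpts(d);s=d['s']; cv2.imwrite('pics/w3.png',d['pixels'])
T=rot(s['tool_rot']); q=(P-s['ee_pos'])@T
rc('module',sel(P,400,650,-180,20,13,23)); print(np.degrees(s['tool_rot'][2]))
d=cam('top');P=pts(d); rc('moduletop',sel(P,400,590,-180,20,13,23)); cv2.imwrite('pics/t3.png',d['pixels'])
E
```

```text
time_s: 8.47
ee_pos: [540.7, -5.0, 8.4]
tool_rot: [3.141, -0.002, 1.166]
contact_force: [0.5, 2.6, 0.6]
finger_gap: 0.548
finger_force: 1.2
time_s: 8.88
ee_pos: [529.5, -23.4, 8.4]
tool_rot: [3.141, -0.001, 1.307]
contact_force: [0.9, 2.6, 0.7]
finger_gap: 0.552
finger_force: 1.3
time_s: 9.3
ee_pos: [522.1, -40.1, 8.2]
tool_rot: [3.141, -0.0, 1.417]
contact_force: [-0.1, 1.0, 1.3]
finger_gap: 0.552
finger_force: 0.2
module 11661 [547.  -85.3] [103.6 204.9] 81.4 [[438.0, -121.0], [641.0, -152.0], [656.0, -49.0], [453.0, -19.0]]
81.18107445093004
moduletop 294 [ 498.3 -112.6] [53.7 76.6] 75.5 [[454.0, -129.0], [529.0, -148.0], [542.0, -96.0], [468.0, -77.0]]
```

```bash
python3 -m creep '[{"xyz":[-0.0042,-0.0008,0],"angular":[0,0,-0.0356]},{"xyz":[-0.0042,-0.0008,0],"angular":[0,0,-0.0356]},{"xyz":[-0.0042,-0.0008,0],"angular":[0,0,-0.0356]},{"xyz":[-0.0042,-0.0008,0],"angular":[0,0,-0.0356]},{"xyz":[-0.0042,-0.0008,0],"angular":[0,0,-0.0356]}]'
python3 -m creep '[{"xyz":[-0.0042,-0.0008,0],"angular":[0,0,-0.0356]},{"xyz":[-0.0042,-0.0008,0],"angular":[0,0,-0.0356]},{"xyz":[-0.0042,-0.0008,0],"angular":[0,0,-0.0356]},{"xyz":[-0.0042,-0.0008,0],"angular":[0,0,-0.0356]},{"xyz":[0,0,0],"angular":[0,0,0]}]'
python3 - <<'E'
from h import *
d=cam('wrist');P=wpts(d);s=d['s']; print(s['ee_pos'].round(1),np.degrees(s['tool_rot'][2]))
rc('module',sel(P,400,585,-240,-20,14,21))
E
```

```text
time_s: 9.82
ee_pos: [516.2, -59.4, 8.1]
tool_rot: [3.142, -0.001, 1.558]
contact_force: [-0.4, 2.7, 1.4]
finger_gap: 0.55
finger_force: 1.4
time_s: 10.23
ee_pos: [513.3, -77.2, 8.0]
tool_rot: [-3.141, -0.0, 1.668]
contact_force: [-0.3, 0.7, 0.9]
finger_gap: 0.548
finger_force: 0.5
[513.3 -77.2   8. ] 95.58079783548925
module 10488 [ 501.  -119.3] [110.4 103.1] 6.0 [[441.0, -74.0], [451.0, -176.0], [561.0, -165.0], [550.0, -62.0]]
```

```bash
python3 -m creep '[{"xyz":[-0.0035,-0.0008,0],"angular":[0,0,-0.0356]},{"xyz":[0,0,0],"angular":[0,0,0]},{"xyz":[0.015,0,0],"angular":[0,0,0]},{"xyz":[0.005,0,-0.03],"angular":[0,0,0]},{"xyz":[0,0,-0.04],"angular":[0,0,0.1]}]'
python3 -m creep '[{"xyz":[0,0,-0.04],"angular":[0,0,0.155]},{"xyz":[0,0,-0.03],"angular":[0,0,0.155]},{"xyz":[0,0,0],"angular":[0,0,0.155]},{"xyz":[0,0,0],"angular":[0,0,0.155]},{"xyz":[0,0,0],"angular":[0,0,0.155]}]'
python3 -m creep '[{"xyz":[0,0,0],"angular":[0,0,0.155]},{"xyz":[0,0,0],"angular":[0,0,0.155]},{"xyz":[0,0,0],"angular":[0,0,0.155]},{"xyz":[0,0,0],"angular":[0,0,0.155]},{"xyz":[0,0,0],"angular":[0,0,0.155]}]'
python3 -m creep '[{"xyz":[0,0,0],"angular":[0,0,0.155]},{"xyz":[0,0,0],"angular":[0,0,0.155]},{"xyz":[-0.037,0.03,0],"angular":[0,0,0]},{"xyz":[-0.037,0.03,0],"angular":[0,0,0]},{"xyz":[0,0,0],"angular":[0,0,0]}]'
python3 -m creep '[{"xyz":[0,0,0],"angular":[0,0,0]},{"xyz":[0,0,0],"angular":[0,0,0]}]'
python3 - <<'E'
from h import *
d=cam('wrist');P=wpts(d);s=d['s']; print(s['ee_pos'].round(1),np.degrees(s['tool_rot'][2]));cv2.imwrite('pics/w4.png',d['pixels'])
rc('module',sel(P,420,585,-200,-70,14,21));rc('roof',sel(P,664,800,-220,0,31,39))
p=sel(P,600,700,-150,-85,49,54.5); w,V=np.linalg.eigh(np.cov(p[:,:2].T)); print(p.mean(0),np.degrees(np.arctan2(V[1,1],V[0,1])))
E
```

```text
time_s: 10.7
ee_pos: [507.7, -59.1, 76.1]
tool_rot: [-3.134, -0.002, 1.619]
contact_force: [0.4, -0.9, 0.8]
finger_gap: 0.555
finger_force: 0.0
time_s: 11.12
ee_pos: [510.9, -61.3, 149.1]
tool_rot: [3.139, 0.0, 1.002]
contact_force: [0.3, -0.0, -0.7]
finger_gap: 0.553
finger_force: 0.0
time_s: 11.53
ee_pos: [510.5, -61.0, 148.1]
tool_rot: [3.141, 0.0, 0.393]
contact_force: [-0.9, -0.0, -0.2]
finger_gap: 0.552
finger_force: 0.0
time_s: 11.95
ee_pos: [449.5, -128.5, 147.4]
tool_rot: [3.139, 0.006, 0.148]
contact_force: [-0.5, -0.2, -0.3]
finger_gap: 0.55
finger_force: 0.0
time_s: 12.12
ee_pos: [455.4, -122.7, 148.5]
tool_rot: [3.141, -0.001, 0.156]
contact_force: [0.9, -0.6, 0.4]
finger_gap: 0.552
finger_force: 0.0
[ 455.4 -122.7  148.5] 8.95607088674368
module 13369 [ 494.9 -139.9] [ 90.8 104.9] 89.1 [[442.0, -184.0], [547.0, -186.0], [548.0, -95.0], [443.0, -94.0]]
roof 0 [0. 0.] [0. 0.] 0.0 [[0.0, 0.0], [0.0, 0.0], [0.0, 0.0], [0.0, 0.0]]
[nan nan nan] nan
  avg = a.mean(axis, **keepdims_kw)
  ret = um.true_divide(
<stdin>:4: RuntimeWarning: Degrees of freedom <= 0 for slice
  c *= np.true_divide(1, fact)
  c *= np.true_divide(1, fact)
<stdin>:4: RuntimeWarning: Mean of empty slice.
```

View pics/w4.png

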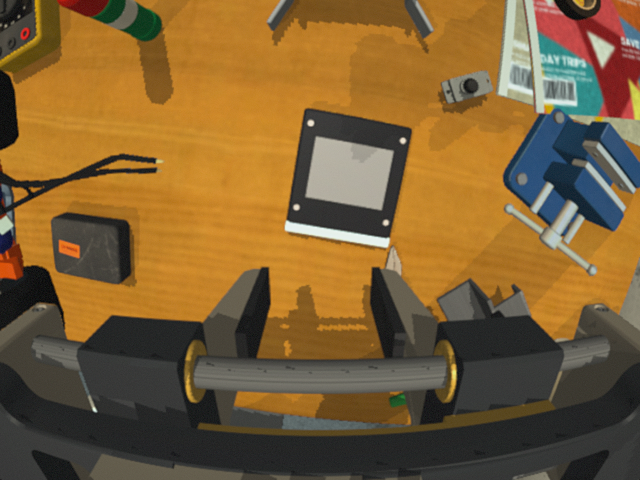

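The module now sits near the bay axis, at yaw about -1° with its centre at (349,178) px. The side-cutters' tip at (394,252) px is close to its rear right corner, so I'll locate it before going down there.

```bash
python3 - <<'E'
from h import *
d=cam('wrist');P=wpts(d)
for u,v in((392,250),(394,255),(388,268),(398,268)): print(u,v,P[v,u].round(0))
p=sel(P,380,470,-215,-150,4,16); p=p[p[:,0].argsort()]; print(len(p),p[-8:].round(0).tolist(), p[:,1].max())
D=np.load('top0.npz')['P']; q=sel(D,330,470,-235,-150,5,16); q=q[q[:,0].argsort()];print(q[-5:].round(0).tolist(),q[q[:,1].argsort()][-5:].round(0).tolist())
E
python3 g.py 425 -134 9 -1
```

```text
392 250 [ 439. -190.   10.]
394 255 [ 434. -194.    6.]
388 268 [ 422. -190.    9.]
398 268 [ 422. -200.    7.]
279 [[452.0, -161.0, 16.0], [454.0, -184.0, 15.0], [454.0, -185.0, 15.0], [458.0, -185.0, 15.0], [459.0, -184.0, 16.0], [460.0, -184.0, 16.0], [462.0, -169.0, 16.0], [467.0, -184.0, 16.0]] -160.90525821682758
[[462.0, -182.0, 7.0], [463.0, -173.0, 6.0], [463.0, -171.0, 6.0], [463.0, -151.0, 7.0], [468.0, -179.0, 6.0]] [[463.0, -151.0, 7.0], [460.0, -151.0, 7.0], [452.0, -151.0, 6.0], [424.0, -151.0, 5.0], [375.0, -150.0, 5.0]]
t 12.22 [ 455.8 -121.8  148.3] [-1.8e+02 -1.0e-01  9.1e+00]
shift first (tool axes, share): [-0.0325  0.0072  0.1393]  after turn: [-0.0306  0.0127  0.1393]
turn share: [-0.    -0.001  0.224]
```

```bash
python3 -m creep '[{"xyz":[0,0,0],"angular":[0,0,0.112]},{"xyz":[0,0,0],"angular":[0,0,0.112]},{"xyz":[-0.031,0.013,0],"angular":[0,0,0]},{"xyz":[0,0,0.025],"angular":[0,0,0]},{"xyz":[0,0,0.035],"angular":[0,0,0]}]' 0.2
python3 -m creep '[{"xyz":[0,0,0.035],"angular":[0,0,0]},{"xyz":[0,0,0.02],"angular":[0,0,0]},{"xyz":[0,0,0.012],"angular":[0,0,0]},{"xyz":[0,0,0.009],"angular":[0,0,0]},{"xyz":[0,0,0.003],"angular":[0,0,0]}]'
python3 -m creep '[{"xyz":[0,0,0],"angular":[0,0,0]},{"xyz":[0,0,0],"angular":[0,0,0]}]'
python3 g.py 432 -134 9 -1
```

```text
time_s: 12.63
ee_pos: [426.1, -135.7, 90.0]
tool_rot: [3.139, -0.007, -0.019]
contact_force: [0.4, -1.0, 0.0]
finger_gap: 0.398
finger_force: 0.0
time_s: 13.05
ee_pos: [423.6, -134.1, 7.8]
tool_rot: [-3.141, 0.002, -0.017]
contact_force: [-0.1, 0.7, -0.2]
finger_gap: 0.403
finger_force: 0.0
time_s: 13.22
ee_pos: [424.4, -135.0, 9.6]
tool_rot: [3.141, -0.001, -0.018]
contact_force: [-0.6, -0.9, 1.0]
finger_gap: 0.401
finger_force: 0.0
t 13.22 [ 424.4 -135.     9.6] [ 1.8e+02 -1.0e-01 -1.0e+00]
shift first (tool axes, share): [ 0.0076 -0.0011  0.0006]  after turn: [ 0.0076 -0.0011  0.0006]
turn share: [ 0.    -0.001 -0.001]
```

```bash
python3 -m creep '[{"xyz":[0.003,0,0],"angular":[0,0,0]},{"xyz":[0.003,0,0],"angular":[0,0,0]},{"xyz":[0.002,0,0],"angular":[0,0,0]},{"xyz":[0.002,0,0],"angular":[0,0,0]},{"xyz":[0.003,0,0],"angular":[0,0,-0.01]}]'
python3 -m creep '[{"xyz":[0.004,0.0002,0],"angular":[0,0,-0.0125]},{"xyz":[0.004,0.0002,0],"angular":[0,0,-0.0125]},{"xyz":[0.004,0.0002,0],"angular":[0,0,-0.0125]},{"xyz":[0.004,0.0002,0],"angular":[0,0,-0.0125]},{"xyz":[0.004,0.0002,0],"angular":[0,0,-0.0125]}]'
python3 -m creep '[{"xyz":[0.004,0.0002,0],"angular":[0,0,-0.0125]},{"xyz":[0.004,0.0002,0],"angular":[0,0,-0.0125]},{"xyz":[0.004,0.0002,0],"angular":[0,0,-0.0125]},{"xyz":[0.004,0.0002,0],"angular":[0,0,-0.0125]},{"xyz":[0.004,0.0002,0],"angular":[0,0,-0.0125]}]'
python3 -m creep '[{"xyz":[0.004,0.0002,0],"angular":[0,0,-0.0125]},{"xyz":[0.004,0.0002,0],"angular":[0,0,-0.0125]},{"xyz":[0.003,0.0002,0],"angular":[0,0,-0.0125]},{"xyz":[0.002,0.0002,0],"angular":[0,0,-0.0125]},{"xyz":[0.001,0,0],"angular":[0,0,0]}]'
python3 -m creep '[{"xyz":[0,0,0],"angular":[0,0,0]},{"xyz":[0,0,0],"angular":[0,0,0]}]'
python3 - <<'E'
from h import *
d=cam('wrist');P=wpts(d);s=d['s']; print(s['ee_pos'].round(1),np.degrees(s['tool_rot'][2]));cv2.imwrite('pics/w5.png',d['pixels'])
p=sel(P,495,640,-200,-70,16,20.5); rc('module',p)
E
```

```text
time_s: 13.63
ee_pos: [434.3, -135.6, 9.0]
tool_rot: [3.141, 0.005, -0.011]
contact_force: [-5.7, -2.1, 4.0]
finger_gap: 0.403
finger_force: 2.7
time_s: 14.05
ee_pos: [457.0, -136.4, 9.0]
tool_rot: [3.142, -0.0, 0.039]
contact_force: [-0.9, -0.3, -1.7]
finger_gap: 0.4
finger_force: 0.8
time_s: 14.47
ee_pos: [476.7, -136.2, 9.0]
tool_rot: [3.142, 0.001, 0.088]
contact_force: [-3.1, -0.5, 0.8]
finger_gap: 0.399
finger_force: 1.3
time_s: 14.88
ee_pos: [490.9, -135.5, 9.0]
tool_rot: [3.142, 0.0, 0.127]
contact_force: [-2.9, -2.2, 1.8]
finger_gap: 0.399
finger_force: 1.5
time_s: 15.05
ee_pos: [490.9, -135.5, 9.1]
tool_rot: [3.142, -0.001, 0.127]
contact_force: [-0.8, -0.6, -0.4]
finger_gap: 0.401
finger_force: 0.4
[ 490.9 -135.5    9.1] 7.26694331664664
module 44615 [ 566.7 -133.9] [106.3 142.2] 90.0 [[496.0, -187.0], [638.0, -187.0], [638.0, -81.0], [496.0, -81.0]]
```

View pics/w5.png

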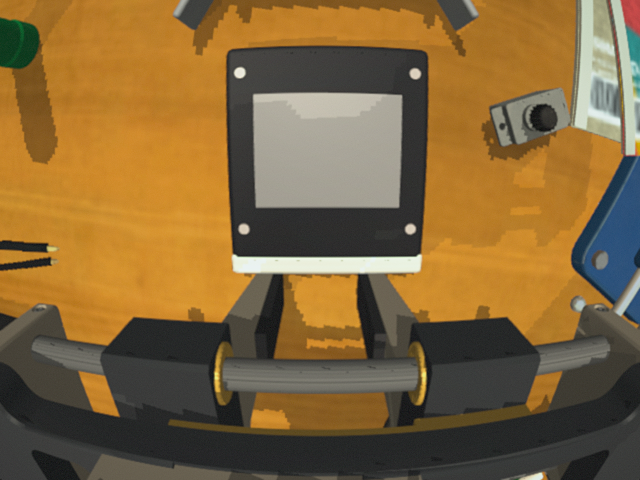

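The view shows the module square to the tool: front corners at (229,50) and (427,50), rear at (233,258) and (421,258). The cheek tips at the top edge are nearly symmetric about it.

```bash
python3 - <<'E'
from h import *
d=cam('wrist');P=wpts(d)
B=np.array([649,-118]);a=np.radians(7.3);M=np.array([[np.cos(a),np.sin(a)],[-np.sin(a),np.cos(a)]])
# module black/white top: rows of points at z 15..21 in bay frame, per x band
p=P.reshape(-1,3);p=p[(p[:,2]>15.5)&(p[:,2]<21)];q=(p[:,:2]-B)@M.T
for x0 in range(-145,-30,10):
    k=q[(q[:,0]>=x0)&(q[:,0]<x0+10)&(abs(q[:,1])<75)]; 
    if len(k): print(x0,len(k),np.percentile(k[:,1],[0.5,99.5]).round(1))
k=q[abs(q[:,1])<40]; k=k[k[:,0]>-147]; print('x',np.percentile(k[:,0],[0.3,99.7]).round(1))
p=P.reshape(-1,3);p=p[(p[:,2]>22)&(p[:,2]<30)];c=(p[:,:2]-B)@M.T;c=c[(c[:,0]>-45)&(abs(c[:,1])<80)]
if len(c): print('cheeks',len(c),c.min(0).round(1),c.max(0).round(1), [c[s*c[:,1]>0].mean(0).round(1) for s in (1,-1)])
E
```

```text
-145 3867 [-44.9  43.6]
-135 3994 [-44.5  43.2]
-125 4166 [-44.5  43.2]
-115 4356 [-44.5  43.2]
-105 4457 [-44.4  43.4]
-95 4554 [-44.4  43.3]
-85 4593 [-44.3  43.3]
-75 4552 [-44.5  43.3]
-65 4524 [-44.5  43.2]
-55 4174 [-44.3  43. ]
-45 65 [-39.9  39.8]
-35 148 [-66.3  66.1]
x [-146.6  -45.3]
cheeks 442 [-30.1 -66.5] [-20.7  66.7] [array([-25.8,  62.6]), array([-25.1, -62.6])]
```

```bash
python3 -m creep '[{"xyz":[0.003,0,0],"angular":[0,0,0]},{"xyz":[0.005,0,0],"angular":[0,0,0]},{"xyz":[0.006,0,0],"angular":[0,0,0]},{"xyz":[0.006,0,0],"angular":[0,0,0]},{"xyz":[0.006,0,0],"angular":[0,0,0]}]'
python3 -m creep '[{"xyz":[0.006,0,0],"angular":[0,0,0]},{"xyz":[0.006,0,0],"angular":[0,0,0]},{"xyz":[0.006,0,0],"angular":[0,0,0]},{"xyz":[0.006,0,0],"angular":[0,0,0]},{"xyz":[0.005,0,0],"angular":[0,0,0]}]'
python3 -m creep '[{"xyz":[0.005,0,0],"angular":[0,0,0]},{"xyz":[0.005,0,0],"angular":[0,0,0]},{"xyz":[0.005,0,0],"angular":[0,0,0]},{"xyz":[0.003,0,0],"angular":[0,0,0]},{"xyz":[0.002,0,0],"angular":[0,0,0]}]'
python3 - <<'E'
from h import *
d=cam('wrist');P=wpts(d);s=d['s']
B=np.array([649,-118]);a=np.radians(7.3);M=np.array([[np.cos(a),np.sin(a)],[-np.sin(a),np.cos(a)]])
print('tcp bay',M@(s['ee_pos'][:2]-B))
p=P.reshape(-1,3);p=p[(p[:,2]>15.5)&(p[:,2]<21)];q=(p[:,:2]-B)@M.T
for x0 in (-75,-55,-40):
    k=q[(q[:,0]>=x0)&(q[:,0]<x0+8)&(abs(q[:,1])<50)]; print(x0,len(k),np.percentile(k[:,1],[0.5,99.5]).round(1))
E
```

```text
time_s: 15.57
ee_pos: [517.1, -132.1, 9.0]
tool_rot: [-3.142, -0.0, 0.127]
contact_force: [-0.2, 0.1, -1.7]
finger_gap: 0.4
finger_force: 0.7
time_s: 15.98
ee_pos: [545.2, -128.6, 9.0]
tool_rot: [-3.142, 0.001, 0.127]
contact_force: [-5.7, -1.3, 5.0]
finger_gap: 0.396
finger_force: 3.2
time_s: 16.4
ee_pos: [565.8, -125.8, 9.0]
tool_rot: [3.142, -0.001, 0.127]
contact_force: [-3.6, -0.4, 1.4]
finger_gap: 0.4
finger_force: 1.9
tcp bay [-83.49145278   2.78291076]
-75 2315 [-44.8  43.7]
-55 3257 [-44.6  43.2]
-40 3471 [-44.5  43.1]
```

```bash
python3 -m creep '[{"xyz":[0.004,0,0],"angular":[0,0,0]},{"xyz":[0.005,0,0],"angular":[0,0,0]},{"xyz":[0.006,0,0],"angular":[0,0,0]},{"xyz":[0.006,0,0],"angular":[0,0,0]},{"xyz":[0.006,0,0],"angular":[0,0,0]}]'
python3 -m creep '[{"xyz":[0.006,0,0],"angular":[0,0,0]},{"xyz":[0.006,0,0],"angular":[0,0,0]},{"xyz":[0.006,0,0],"angular":[0,0,0]},{"xyz":[0.006,0,0],"angular":[0,0,0]},{"xyz":[0.004,0,0],"angular":[0,0,0]}]'
python3 -m creep '[{"xyz":[0.003,0,0],"angular":[0,0,0]},{"xyz":[0.003,0,0],"angular":[0,0,0]},{"xyz":[0.002,0,0],"angular":[0,0,0]},{"xyz":[0.002,0,0],"angular":[0,0,0]},{"xyz":[0.001,0,0],"angular":[0,0,0]}]'
python3 -m creep '[{"xyz":[0.001,0,0],"angular":[0,0,0]},{"xyz":[0.001,0,0],"angular":[0,0,0]},{"xyz":[0.001,0,0],"angular":[0,0,0]}]'
python3 g.py 639.4 -119 9 7.3
```

```text
time_s: 16.87
ee_pos: [592.5, -122.5, 9.0]
tool_rot: [-3.142, -0.0, 0.127]
contact_force: [-2.4, -0.5, 0.7]
finger_gap: 0.4
finger_force: 1.4
time_s: 17.28
ee_pos: [620.7, -118.8, 9.0]
tool_rot: [-3.142, -0.001, 0.127]
contact_force: [-2.0, -0.0, -0.2]
finger_gap: 0.4
finger_force: 1.3
time_s: 17.7
ee_pos: [630.8, -117.7, 9.0]
tool_rot: [3.142, -0.0, 0.127]
contact_force: [-2.2, 0.6, -0.0]
finger_gap: 0.395
finger_force: 1.4
time_s: 17.95
ee_pos: [633.5, -117.3, 9.1]
tool_rot: [3.142, 0.0, 0.127]
contact_force: [-2.9, -0.5, 0.1]
finger_gap: 0.401
finger_force: 1.4
t 17.95 [ 633.5 -117.3    9.1] [180.    0.    7.3]
shift first (tool axes, share): [0.0057 0.0024 0.0001]  after turn: [0.0057 0.0024 0.0001]
turn share: [ 0.     0.    -0.001]
```

```bash
for i in 1; do python3 -m creep '[{"xyz":[0.001,0,0],"angular":[0,0,0]},{"xyz":[0.001,0,0],"angular":[0,0,0]}]'
python3 -m creep '[{"xyz":[0.001,0,0],"angular":[0,0,0]},{"xyz":[0,0,0],"angular":[0,0,0]}]'; done | grep -E 'ee|contact'
python3 -m creep '[{"xyz":[0.001,0,0],"angular":[0,0,0]},{"xyz":[0,0,0],"angular":[0,0,0]}]' | grep -E 'ee|contact'
```

```text
ee_pos: [635.0, -117.2, 9.0]
contact_force: [-6.5, -0.6, 3.9]
ee_pos: [635.0, -117.1, 9.0]
contact_force: [-7.3, -1.3, 5.0]
ee_pos: [635.1, -117.1, 9.0]
contact_force: [-8.9, -1.4, 6.4]
```

```bash
python3 -m creep '[{"xyz":[0.003,0,0],"angular":[0,0,0]},{"xyz":[0.003,0,0],"angular":[0,0,0]},{"xyz":[0,0,0],"angular":[0,0,0]}]' | grep -E 'ee|contact'
python3 - <<'E'
from h import *
d=cam('wrist');P=wpts(d);s=d['s'];cv2.imwrite('pics/w6.png',d['pixels'])
a=np.radians(7.3);M=np.array([[np.cos(a),np.sin(a)],[-np.sin(a),np.cos(a)]]);B=np.array([649,-118])
p=P.reshape(-1,3);q=np.c_[(p[:,:2]-B)@M.T,p[:,2]]
for n,z0,z1 in(('bar',50,54),('roof',32.5,37),('mod',15,21)):
    k=q[(q[:,2]>z0)&(q[:,2]<z1)&(abs(q[:,1])<25)&(q[:,0]>-13)&(q[:,0]<150)];print(n,len(k),np.percentile(k[:,0],[1,50,99]).round(1) if len(k) else '')
E
```

```text
ee_pos: [635.4, -117.2, 8.9]
contact_force: [-23.4, -1.9, 20.5]
bar 2364 [-9.4  8.4 11.8]
roof 30917 [  7.1  57.5 103.7]
mod 73 [-12.8 113.1 120.7]
```

View pics/w6.png

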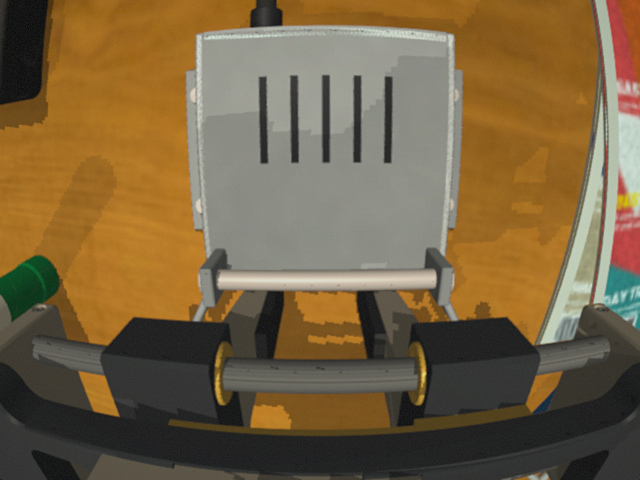

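It stopped firmly at the expected depth, with 23 N and the rear end about 3 mm out. I'll back off and go to the keeper.

```bash
python3 -m creep '[{"xyz":[-0.01,0,0],"angular":[0,0,0]},{"xyz":[-0.02,0,0],"angular":[0,0,0]},{"xyz":[-0.02,0,-0.02],"angular":[0,0,0]},{"xyz":[0,0,-0.04],"angular":[0,0,0]},{"xyz":[0,0,-0.04],"angular":[0,0,0]}]' -0.4 | grep ee
python3 -m creep '[{"xyz":[0,0,-0.04],"angular":[0,0,-0.145]},{"xyz":[0,0,-0.02],"angular":[0,0,-0.145]},{"xyz":[0,0,0],"angular":[0,0,-0.145]},{"xyz":[0,0,0],"angular":[0,0,-0.145]},{"xyz":[0,0,0],"angular":[0,0,-0.145]}]' | grep ee
python3 g.py 396 -293.6 170 40
```

```text
ee_pos: [592.9, -122.3, 109.3]
ee_pos: [595.7, -122.3, 170.7]
t 19.58 [ 595.7 -122.3  170.7] [179.8  -0.2  40.2]
shift first (tool axes, share): [-2.631e-01  1.900e-03 -2.000e-04]  after turn: [-0.2631  0.0029  0.0007]
turn share: [ 0.005 -0.005  0.005]
```

```bash
python3 -m creep '[{"xyz":[-0.025,0,0],"angular":[0,0,0]},{"xyz":[-0.038,0,0],"angular":[0,0,0]},{"xyz":[-0.038,0,0],"angular":[0,0,0]},{"xyz":[-0.038,0,0],"angular":[0,0,0]},{"xyz":[-0.038,0,0],"angular":[0,0,0]}]' | grep ee
python3 -m creep '[{"xyz":[-0.038,0.002,0],"angular":[0,0,0]},{"xyz":[-0.03,0,0],"angular":[0,0,0]},{"xyz":[-0.018,0,0],"angular":[0,0,0]},{"xyz":[0,0,0],"angular":[0,0,0]},{"xyz":[0,0,0],"angular":[0,0,0]}]' | grep ee
python3 - <<'E'
from h import *
d=cam('wrist');P=wpts(d);s=d['s'];cv2.imwrite('pics/w7.png',d['pixels']);print(s['ee_pos'],np.degrees(s['tool_rot']))
rc('lug',sel(P,350,450,-340,-250,77,85)); rc('hook',sel(P,350,450,-345,-240,48,55)); rc('foot',sel(P,340,450,-340,-240,4,9))
E
```

```text
ee_pos: [458.2, -237.0, 169.8]
ee_pos: [394.1, -293.5, 169.8]
[ 394.06281324 -293.52862324  169.8429171 ] [ 1.79824428e+02 -6.26209903e-02  3.97778723e+01]
lug 559 [ 397.8 -294.4] [30.5 10.2] 40.3 [[383.0, -300.0], [390.0, -308.0], [413.0, -288.0], [406.0, -281.0]]
hook 1422 [ 407.9 -304.6] [56.7 35. ] 45.2 [[376.0, -312.0], [400.0, -337.0], [440.0, -297.0], [416.0, -272.0]]
foot 2093 [ 385.3 -280.6] [56.1 38.1] 41.0 [[352.0, -285.0], [377.0, -313.0], [419.0, -277.0], [394.0, -248.0]]
```

View pics/w7.png

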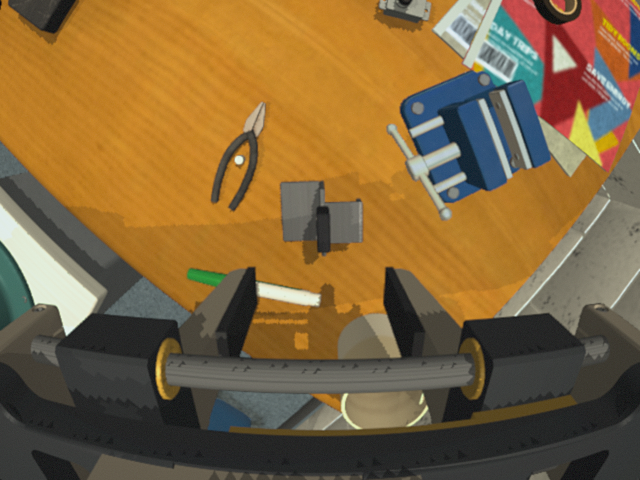

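The wrist view shows the keeper's lug at (322,230), hook to the right and foot to the left, clear of the mug and pen. I'll go down and pinch it.

```bash
python3 -m creep '[{"xyz":[0.002,0.003,0],"angular":[0,0,-0.014]},{"xyz":[0,0,0.03],"angular":[0,0,0]},{"xyz":[0,0,0.035],"angular":[0,0,0]},{"xyz":[0,0,0.025],"angular":[0,0,0]},{"xyz":[0,0,0],"angular":[0,0,0]}]' | grep ee
python3 -m creep '[{"xyz":[0,0,0.008],"angular":[0,0,0]},{"xyz":[0,0,0.008],"angular":[0,0,0]},{"xyz":[0,0,0.005],"angular":[0,0,0]},{"xyz":[0,0,0.002],"angular":[0,0,0]},{"xyz":[0,0,0],"angular":[0,0,0]}]' | grep ee
python3 -m creep '[{"xyz":[0,0,0],"angular":[0,0,0]},{"xyz":[0,0,0],"angular":[0,0,0]}]'
python3 g.py 397.8 -294.4 56 40.4
```

```text
ee_pos: [395.5, -290.5, 74.9]
ee_pos: [397.0, -293.7, 56.4]
time_s: 21.47
ee_pos: [397.1, -293.9, 56.7]
tool_rot: [3.14, -0.0, 0.707]
contact_force: [0.1, -0.7, -0.2]
finger_gap: 0.699
finger_force: 0.0
t 21.47 [ 397.1 -293.9   56.7] [179.9  -0.   40.5]
shift first (tool axes, share): [0.0002 0.0009 0.0007]  after turn: [0.0002 0.0009 0.0007]
turn share: [ 0.002 -0.     0.002]
```

```bash
python3 -m creep '[{"xyz":[0,0.001,0.0007],"angular":[0,0,0]},{"xyz":[0,0,0],"angular":[0,0,0]},{"xyz":[0,0,0],"angular":[0,0,0]},{"xyz":[0,0,0],"angular":[0,0,0]},{"xyz":[0,0,0],"angular":[0,0,0]}]' 1 | grep fing
python3 -m creep '[{"xyz":[0,0,0],"angular":[0,0,0]},{"xyz":[0,0,0],"angular":[0,0,0]},{"xyz":[0,0,0],"angular":[0,0,0]},{"xyz":[0,0,0],"angular":[0,0,0]},{"xyz":[0,0,0],"angular":[0,0,0]}]'
```

```text
finger_gap: 0.361
finger_force: 0.0
time_s: 22.3
ee_pos: [397.3, -294.3, 55.4]
tool_rot: [-3.141, 0.0, 0.707]
contact_force: [0.6, 0.5, -0.2]
finger_gap: 0.106
finger_force: 30.0
```

```bash
python3 -m creep '[{"xyz":[0,0,-0.015],"angular":[0,0,0]},{"xyz":[0,0,-0.03],"angular":[0,0,0]},{"xyz":[0,0,-0.03],"angular":[0,0,0]},{"xyz":[0,0,-0.015],"angular":[0,0,-0.05]},{"xyz":[0,0,0],"angular":[0,0,-0.11]}]' | grep -E 'ee|gap|fo'
python3 -m creep '[{"xyz":[0,0,0],"angular":[0,0,-0.14]},{"xyz":[0,0,0],"angular":[0,0,-0.14]},{"xyz":[0,0,0],"angular":[0,0,-0.14]},{"xyz":[0,0,0],"angular":[0,0,-0.14]},{"xyz":[0,0,0],"angular":[0,0,-0.14]}]' | grep -E 'ee|gap|fo'
python3 -m creep '[{"xyz":[0,0,0],"angular":[0,0,-0.14]},{"xyz":[0,0,0],"angular":[0,0,-0.14]},{"xyz":[0,0,0],"angular":[0,0,-0.1]},{"xyz":[0,0,0],"angular":[0,0,-0.02]},{"xyz":[0,0,0],"angular":[0,0,0]}]' | grep -E 'ee|gap|fo'
python3 g.py 603.4 -123.7 140 97.3
```

```text
ee_pos: [399.3, -295.5, 148.8]
contact_force: [-0.8, -0.7, -1.4]
finger_gap: 0.108
finger_force: 30.0
ee_pos: [397.0, -294.2, 145.1]
contact_force: [-0.2, -0.3, -2.0]
finger_gap: 0.107
finger_force: 30.0
ee_pos: [397.1, -294.3, 145.1]
contact_force: [-0.4, -0.5, -1.1]
finger_gap: 0.11
finger_force: 30.0
t 23.55 [ 397.1 -294.3  145.1] [-180.    -0.    97.1]
shift first (tool axes, share): [0.1437 0.2259 0.0051]  after turn: [0.143  0.2263 0.0051]
turn share: [-0.    -0.001 -0.004]
```

```bash
python3 -m creep '[{"xyz":[0.01,0.016,0],"angular":[0,0,0]},{"xyz":[0.018,0.028,0],"angular":[0,0,0]},{"xyz":[0.018,0.028,0],"angular":[0,0,0]},{"xyz":[0.018,0.028,0],"angular":[0,0,0]},{"xyz":[0.018,0.028,0],"angular":[0,0,0]}]' | grep -E 'ee|gap|fo'
python3 -m creep '[{"xyz":[0.018,0.028,0],"angular":[0,0,0]},{"xyz":[0.018,0.028,0],"angular":[0,0,0]},{"xyz":[0.015,0.027,0],"angular":[0,0,0]},{"xyz":[0.01,0.016,0],"angular":[0,0,-0.004]},{"xyz":[0,0,0],"angular":[0,0,0]}]' | grep -E 'ee|gap|fo'
python3 -m creep '[{"xyz":[0,0,0.02],"angular":[0,0,0]},{"xyz":[0,0,0.01],"angular":[0,0,0]},{"xyz":[0,0,0],"angular":[0,0,0]},{"xyz":[0,0,0],"angular":[0,0,0]},{"xyz":[0,0,0],"angular":[0,0,0]}]' | grep -E 'ee|gap|fo'
python3 - <<'E'
from h import *
a=np.radians(7.3);M=np.array([[np.cos(a),np.sin(a)],[-np.sin(a),np.cos(a)]]);B=np.array([648,-118])
for n in('wrist','side'):
    d=cam(n);P=wpts(d) if n=='wrist' else pts(d); cv2.imwrite(f'pics/{n}8.png',d['pixels'])
    p=P.reshape(-1,3);q=np.c_[(p[:,:2]-B)@M.T,p[:,2]]
    t=d['s']['ee_pos'];print(n,t.round(1),'tcp bay',(M@(t[:2]-B)).round(1),np.degrees(d['s']['tool_rot'][2]).round(1))
    k=q[(abs(q[:,0]-8)<12)&(abs(q[:,1])<38)&(q[:,2]>48)&(q[:,2]<56)];print('bar',len(k),k.mean(0).round(1) if len(k) else '',np.percentile(k[:,1],[1,99]).round(1) if len(k) else '')
    # keeper hook strip top
    zt=t[2]-55.4
    k=q[(q[:,0]>-80)&(q[:,0]<0)&(abs(q[:,1])<40)&(abs(q[:,2]-zt-51)<4)];print('hook',len(k),np.percentile(k,[2,98],axis=0).round(1).tolist() if len(k) else '')
    d8=d
cv2.imwrite('pics/s8c.png',cv2.resize(d8['pixels'][150:290,180:380],None,fx=4,fy=4,interpolation=cv2.INTER_CUBIC))
E
```

```text
ee_pos: [514.9, -196.0, 145.3]
contact_force: [0.7, 0.1, -1.2]
finger_gap: 0.104
finger_force: 30.0
ee_pos: [607.6, -118.9, 145.3]
contact_force: [0.2, -0.5, -0.7]
finger_gap: 0.105
finger_force: 30.0
ee_pos: [604.6, -124.5, 115.8]
contact_force: [0.3, 0.2, -0.8]
finger_gap: 0.103
finger_force: 30.0
wrist [ 604.6 -124.5  115.8] tcp bay [-43.9  -0.9] 97.3
bar 1240 [ 8.2  1.7 51.3] [-37.1  37.2]
hook 1980 [[-44.9, -14.5, 109.7], [-12.0, 25.2, 113.0]]
side [ 604.8 -124.5  116.1] tcp bay [-43.6  -0.9] 97.3
bar 76 [ 8.2 -0.3 51.8] [-36.8  34.2]
hook 86 [[-44.7, -6.1, 108.0], [-10.6, 25.5, 115.0]]
```

View pics/s8c.png

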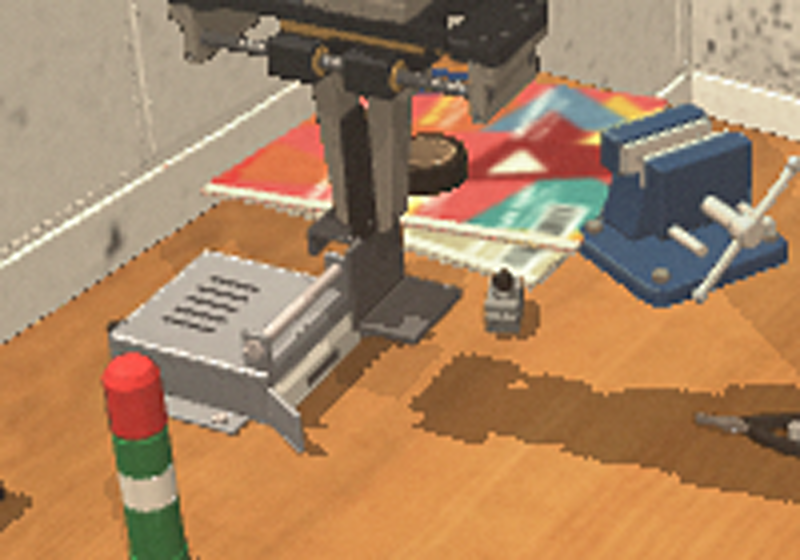

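The side crop shows the keeper held upright with its hook towards the bar, the module's light rear end in the slot and the glue stick upright. I'll move over the bar and lower.

```bash
python3 -m creep '[{"xyz":[0.0,0.006,0],"angular":[0,0,0]},{"xyz":[0,0.01,0],"angular":[0,0,0]},{"xyz":[0,0.01,0],"angular":[0,0,0]},{"xyz":[0,0.006,0],"angular":[0,0,0]},{"xyz":[0.001,0.0015,0],"angular":[0,0,0]}]' | grep -E 'ee|fo'
python3 -m creep '[{"xyz":[0,0,0],"angular":[0,0,0]},{"xyz":[0,0,0.008],"angular":[0,0,0]},{"xyz":[0,0,0.01],"angular":[0,0,0]},{"xyz":[0,0,0.007],"angular":[0,0,0]},{"xyz":[0,0,0],"angular":[0,0,0]}]' | grep -E 'ee|fo'
python3 - <<'E'
from h import *
a=np.radians(7.3);M=np.array([[np.cos(a),np.sin(a)],[-np.sin(a),np.cos(a)]]);t=env.sense()['ee_pos'];print((M@(t[:2]-[648,-118])).round(1),t[2]-55.4)
E
```

```text
ee_pos: [639.4, -118.2, 115.4]
contact_force: [0.3, 0.0, -1.0]
finger_force: 30.0
ee_pos: [635.8, -118.8, 87.7]
contact_force: [-0.1, -0.5, -2.5]
finger_force: 30.0
[-12.3   0.7] 32.306708182005416
```

```bash
python3 -m creep '[{"xyz":[0,0,0],"angular":[0,0,0]},{"xyz":[0,0,0],"angular":[0,0,0]},{"xyz":[0,0,0],"angular":[0,0,0]}]' | grep -E 'ee|fo'
python3 - <<'E'
from h import *
a=np.radians(7.3);M=np.array([[np.cos(a),np.sin(a)],[-np.sin(a),np.cos(a)]]);d=cam('wrist');s=d['s'];t=s['ee_pos'];print((M@(t[:2]-[648,-118])).round(1),t[2]-55.4)
P=wpts(d);p=P.reshape(-1,3);q=np.c_[(p[:,:2]-[648,-118])@M.T,p[:,2]]
k=q[(q[:,0]>-20)&(q[:,0]<50)&(abs(q[:,1])<30)&(abs(q[:,2]-t[2]+4.4)<4)];print('hook',len(k),np.percentile(k,[2,98],axis=0).round(1).tolist())
k=q[(abs(q[:,0]-8)<12)&(abs(q[:,1])<38)&(q[:,2]>48)&(q[:,2]<56)];print('bar',len(k),k.mean(0).round(1))
E
```

```text
ee_pos: [638.0, -118.7, 90.7]
contact_force: [-0.3, -0.4, -1.4]
finger_force: 30.0
[-10.    0.6] 35.329298319655656
hook 1974 [[-11.0, -12.6, 84.6], [21.9, 26.8, 87.8]]
bar 719 [ 8.3 22.4 51.3]
```

```bash
python3 -m creep '[{"xyz":[0,0,0.005],"angular":[0,0,0]},{"xyz":[0,0,0.007],"angular":[0,0,0]},{"xyz":[0,0,0.007],"angular":[0,0,0]},{"xyz":[0,0,0.004],"angular":[0,0,0]},{"xyz":[0,0,0],"angular":[0,0,0]}]' | grep -E 'ee|fo'
python3 -m creep '[{"xyz":[0,0,0.003],"angular":[0,0,0]},{"xyz":[0,0,0.002],"angular":[0,0,0]},{"xyz":[0,0,0.001],"angular":[0,0,0]},{"xyz":[0,0,0],"angular":[0,0,0]},{"xyz":[0,0,0],"angular":[0,0,0]}]' | grep -E 'ee|fo'
python3 -m creep '[{"xyz":[0,0,0.001],"angular":[0,0,0]},{"xyz":[0,0,0],"angular":[0,0,0]}]' | grep -E 'ee|fo'
python3 -m creep '[{"xyz":[0,0,0.001],"angular":[0,0,0]},{"xyz":[0,0,0],"angular":[0,0,0]}]' | grep -E 'ee|fo'
```

```text
ee_pos: [636.6, -118.6, 65.7]
contact_force: [0.1, -0.2, -1.5]
finger_force: 30.0
ee_pos: [637.8, -118.6, 61.5]
contact_force: [0.0, 0.1, -1.0]
finger_force: 30.0
ee_pos: [637.8, -118.6, 60.4]
contact_force: [0.1, -0.2, -1.0]
finger_force: 30.0
ee_pos: [637.8, -118.7, 60.3]
contact_force: [-2.8, 0.6, 4.6]
finger_force: 30.0
```

Hook contact shows as a force of 4.6 N. I'll release.

```bash
python3 -m creep '[{"xyz":[0,0,0],"angular":[0,0,0]},{"xyz":[0,0,0],"angular":[0,0,0]},{"xyz":[0,0,0],"angular":[0,0,0]},{"xyz":[0,0,0],"angular":[0,0,0]}]' 0.6 | grep -E 'ee|fo|gap'
python3 -m creep '[{"xyz":[0,0,0],"angular":[0,0,0]},{"xyz":[0,0,0],"angular":[0,0,0]},{"xyz":[0,0,0],"angular":[0,0,0]},{"xyz":[0,0,0],"angular":[0,0,0]}]' 0.3 | grep -E 'ee|fo|gap'
python3 - <<'E'
from h import *
d=cam('side');cv2.imwrite('pics/s9c.png',cv2.resize(d['pixels'][150:290,180:380],None,fx=4,fy=4,interpolation=cv2.INTER_CUBIC))
a=np.radians(7.3);M=np.array([[np.cos(a),np.sin(a)],[-np.sin(a),np.cos(a)]])
p=pts(d).reshape(-1,3);q=np.c_[(p[:,:2]-[648,-118])@M.T,p[:,2]]
k=q[(q[:,0]>-70)&(q[:,0]<-13)&(abs(q[:,1])<35)&(q[:,2]>2.5)&(q[:,2]<45)]
for x in range(-70,-13,8):
    j=k[(k[:,0]>=x)&(k[:,0]<x+8)]; print(x,len(j),np.median(j[:,2]).round(1) if len(j) else '')
E
```

```text
ee_pos: [637.9, -118.6, 59.4]
contact_force: [-0.1, 0.8, 0.5]
finger_gap: 0.203
finger_force: 0.0
ee_pos: [637.7, -118.6, 59.3]
contact_force: [-0.1, 0.5, 0.4]
finger_gap: 0.349
finger_force: 0.0
-70 7 2.9
-62 6 3.2
-54 7 2.8
-46 47 5.7
-38 58 7.6
-30 56 8.6
-22 53 8.9
-14 14 8.8
```

View pics/s9c.png

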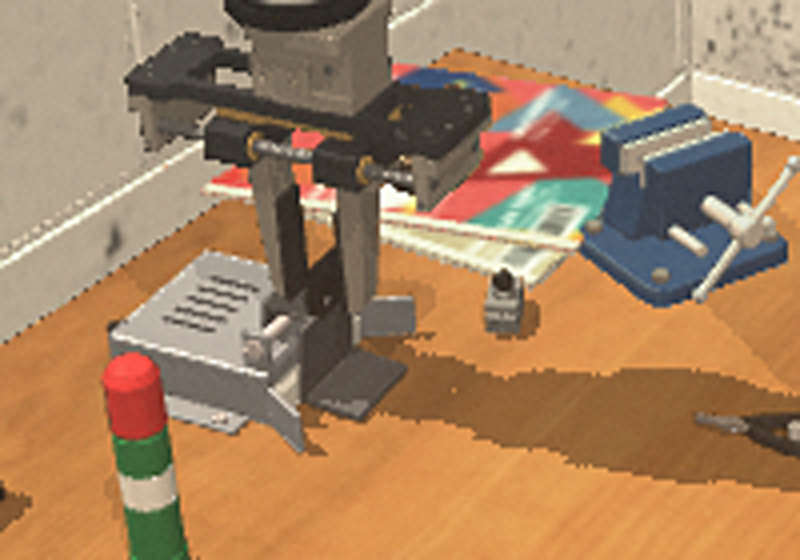

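The keeper hangs on the bar but leans about 5°, because the plate started about 5 mm off the module, and its foot tip is close to the bench. I'll regrip, shift it 3 mm inwards and set it down more upright.

```bash
python3 -m creep '[{"xyz":[0,0,0],"angular":[0,0,0]},{"xyz":[0,0,0],"angular":[0,0,0]},{"xyz":[0,0,0],"angular":[0,0,0]},{"xyz":[0,0,0],"angular":[0,0,0]},{"xyz":[0,0,0],"angular":[0,0,0]}]' 1 | grep -E 'ee|fo|gap'
python3 -m creep '[{"xyz":[0,0,-0.003],"angular":[0,0,0]},{"xyz":[0,0,-0.003],"angular":[0,0,0]},{"xyz":[0,0.002,0],"angular":[0,0,0]},{"xyz":[0,0.0015,0],"angular":[0,0,0]},{"xyz":[0,0,0],"angular":[0,0,0]}]' | grep -E 'ee|fo|gap'
python3 -m creep '[{"xyz":[0,0,0],"angular":[0,0,0]},{"xyz":[0,0,0.002],"angular":[0,0,0]},{"xyz":[0,0,0.001],"angular":[0,0,0]},{"xyz":[0,0,0],"angular":[0,0,0]},{"xyz":[0,0,0],"angular":[0,0,0]}]' | grep -E 'ee|fo|gap'
python3 -m creep '[{"xyz":[0,0,0.001],"angular":[0,0,0]},{"xyz":[0,0,0],"angular":[0,0,0]}]' | grep -E 'ee|fo'
python3 -m creep '[{"xyz":[0,0,0.001],"angular":[0,0,0]},{"xyz":[0,0,0],"angular":[0,0,0]}]' | grep -E 'ee|fo'
```

```text
ee_pos: [638.3, -118.6, 60.0]
contact_force: [-0.8, -0.2, 3.5]
finger_gap: 0.109
finger_force: 30.0
ee_pos: [641.4, -118.1, 65.2]
contact_force: [-0.6, -0.5, -1.9]
finger_gap: 0.104
finger_force: 30.0
ee_pos: [641.0, -118.2, 62.1]
contact_force: [0.3, 0.4, -2.2]
finger_gap: 0.102
finger_force: 30.0
ee_pos: [641.1, -118.2, 61.2]
contact_force: [-0.3, -0.2, -1.0]
finger_force: 30.0
ee_pos: [641.0, -118.2, 60.2]
contact_force: [-0.3, 0.2, -1.1]
finger_force: 30.0
```

```bash
python3 -m creep '[{"xyz":[0,0,0.0007],"angular":[0,0,0]},{"xyz":[0,0,0],"angular":[0,0,0]}]' | grep -E 'ee|fo'
python3 -m creep '[{"xyz":[0,0,0.0007],"angular":[0,0,0]},{"xyz":[0,0,0],"angular":[0,0,0]}]' | grep -E 'ee|fo'
python3 -m creep '[{"xyz":[0,0,0],"angular":[0,0,0]},{"xyz":[0,0,0],"angular":[0,0,0]},{"xyz":[0,0,0],"angular":[0,0,0]},{"xyz":[0,0,0],"angular":[0,0,0]}]' 0.6 | grep -E 'ee|fo|gap'
python3 -m creep '[{"xyz":[0,0,0],"angular":[0,0,0]},{"xyz":[0,0,0],"angular":[0,0,0]},{"xyz":[0,0,0],"angular":[0,0,0]},{"xyz":[0,0,0],"angular":[0,0,0]}]' 0.3 | grep -E 'ee|fo|gap'
python3 - <<'E'
from h import *
d=cam('side')
a=np.radians(7.3);M=np.array([[np.cos(a),np.sin(a)],[-np.sin(a),np.cos(a)]])
p=pts(d).reshape(-1,3);q=np.c_[(p[:,:2]-[648,-118])@M.T,p[:,2]]
k=q[(q[:,0]>-70)&(q[:,0]<-8)&(abs(q[:,1])<35)&(q[:,2]>2.5)&(q[:,2]<45)]
for x in range(-70,-8,8):
    j=k[(k[:,0]>=x)&(k[:,0]<x+8)]; print(x,len(j),np.median(j[:,2]).round(1) if len(j) else '')
E
```

```text
ee_pos: [641.2, -118.2, 60.0]
contact_force: [-1.3, -0.6, 0.7]
finger_force: 30.0
ee_pos: [641.2, -118.2, 60.0]
contact_force: [-3.8, -0.8, 5.9]
finger_force: 30.0
ee_pos: [641.3, -118.2, 58.9]
contact_force: [0.1, -0.3, 0.6]
finger_gap: 0.199
finger_force: 0.0
ee_pos: [641.2, -118.1, 58.9]
contact_force: [0.6, -0.0, -0.1]
finger_gap: 0.345
finger_force: 0.0
-70 6 2.8
-62 12 3.0
-54 8 2.9
-46 46 8.4
-38 55 9.6
-30 58 10.4
-22 62 10.6
-14 40 11.1
```

```bash
python3 -m creep '[{"xyz":[0,0,-0.005],"angular":[0,0,0]},{"xyz":[0,0,-0.012],"angular":[0,0,0]},{"xyz":[0,0,-0.02],"angular":[0,0,0]},{"xyz":[0,0,-0.035],"angular":[0,0,0]},{"xyz":[0,0,-0.04],"angular":[0,0,0]}]' | grep -E 'ee|fo'
python3 -m creep '[{"xyz":[0,0,-0.035],"angular":[0,0,0]},{"xyz":[0.02,-0.03,0],"angular":[0,0,0]},{"xyz":[0.02,-0.035,0],"angular":[0,0,0]},{"xyz":[0.02,-0.035,0],"angular":[0,0,0]},{"xyz":[0.02,-0.03,0],"angular":[0,0,0]}]' | grep -E 'ee|fo'
python3 -m creep '[{"xyz":[0.02,-0.03,0],"angular":[0,0,0]},{"xyz":[0.01,-0.02,0],"angular":[0,0,0]},{"xyz":[0,0,0],"angular":[0,0,0]},{"xyz":[0,0,0],"angular":[0,0,0]},{"xyz":[0,0,0],"angular":[0,0,0]}]' | grep -E 'ee|fo'
python3 - <<'E'
from h import *
d=cam('side');cv2.imwrite('pics/s10c.png',cv2.resize(d['pixels'][150:290,180:380],None,fx=4,fy=4,interpolation=cv2.INTER_CUBIC))
a=np.radians(7.3);M=np.array([[np.cos(a),np.sin(a)],[-np.sin(a),np.cos(a)]])
p=pts(d).reshape(-1,3);q=np.c_[(p[:,:2]-[648,-118])@M.T,p[:,2]]
for x in range(-46,-8,8):
    j=q[(q[:,0]>=x)&(q[:,0]<x+8)&(abs(q[:,1])<26)&(q[:,2]>2.5)&(q[:,2]<30)]; print(x,len(j),np.median(j[:,2]).round(1) if len(j) else '')
E
```

```text
ee_pos: [639.9, -118.0, 171.4]
contact_force: [1.0, -0.1, 0.2]
finger_force: 0.0
ee_pos: [499.8, -54.9, 206.9]
contact_force: [-0.5, 1.3, 0.6]
finger_force: 0.0
ee_pos: [449.7, -32.7, 207.0]
contact_force: [0.6, -0.2, -0.1]
finger_force: 0.0
-46 42 8.9
-38 47 10.4
-30 50 10.3
-22 48 11.1
-14 68 11.7
```

View pics/s10c.png

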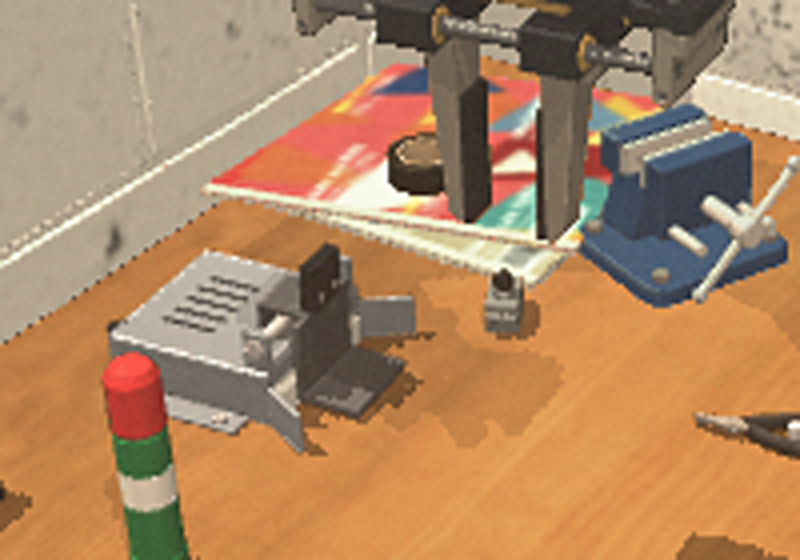

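The side crop shows the keeper hanging on the bar over the slot with its foot clear of the bench. The glue stick is upright, the servo and cutters haven't moved, and the gripper is clear of everything.

```bash
python3 -c "
from workcell import env
print(env.finish_job())"
```

```text
the job is handed in; nothing more can be done
None
```

The job is done and handed in: the glue stick stands upright clear of the bay, the module is fully home against the back stop, and the keeper hangs by its hook over the cross bar in front of the slot, leaning a few degrees with its foot clear of the bench.

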